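# Put the last two utensils away in the kitchen tray

## Robot

A 7-joint arm with a two-finger parallel gripper is mounted at the origin on the work surface. World frame = base frame: x ahead of the robot, y to its left, z up, the work surface at z = 0. Lengths are in m, angles in degrees, forces in N, time in s.
With the tool pointing down it reaches from about 0.4 to 0.85 m from the base axis. Payload 6.9 kg.
Tool frame: the origin (TCP) lies on the centre line of the jaws, within the pads' length; the fingertips stand 8 mm ahead of it and the grasp point (between the pads) lies 11 mm behind it; z points along the fingers, y is the direction in which the jaws open and shut (so a half turn about z gives the same grasp; the last joint's range is limited). The gripper opens to 85 mm and grips with 20 to 120 N. Pads are 22 mm wide; open, the fingers measure 114 mm over their backs; the gripper's body (76 mm by 85 mm) begins 54 mm behind the grasp point. The pads swing forward as they close: fully open they stand 13 mm farther back than shut.
Start: joints at [69.185, 29.078, -13.613, 85.955, 7.202, 65.827, -8.869], TCP at [0.282, -0.558, 0.203] pointing down, gripper open.
Joint ranges: [-176.47, 176.47], [-13.61, 117.27], [-81.72, 77.17], [0.22, 143.17], [-87.28, 267.28], [10, 112.55], [-165.47, 165.47]. Speed limits (degrees/s): [136.94, 136.94, 180, 180, 180, 180, 180].

## Interface

Orientations are given as [roll, pitch, yaw] about the fixed x, y, z axes, in that order (R = Rz(yaw) Ry(pitch) Rx(roll)).
In Python, from plant import env, cams gives the robot as it stands.
- The arm moves only by the tool carry_out, never from a script. Its argument "plan" is a list of rows, each a list of 6 numbers: the shift along the tool's x, y, z in mm, then the turn, a rotation vector about the tool's x, y, z in rad. In form: [[tx, ty, tz, wx, wy, wz], ...]. A call has 1 to 10 rows; each row is the pose to reach, as a shift and turn from the pose commanded when the call began, along the tool's axes at that moment; what a row does not reach only later rows make up. A row lasts 1/10 s, in which the tool goes at most 50 mm and 8.59 degrees, less where a joint would pass 70% of its speed; a pose out of reach is approached as far as the arm can. A call with a gripper value outside its range is refused whole. "gripper" is the closure, from 0 (fully open) to 1 (shut), set as the call begins (left out, the last holds). The fingers move at their own pace and stop on an object; the grip force is fixed at half the most. Time passes only in rows, so rows that repeat a pose let the fingers close. It gives the time, the measured TCP pose, the force and the opening at its end, in the units of the state.
- env.read_state(): the state, without advancing time (a new reading comes with each control period).
- cams.get_image(name): name is "scene" or "top"; returns a dict with "pixels" (480x640x3 uint8, blue, green, red), "intrinsics" (3x3 intrinsics, pixels), "R" (3x3) and "t" (3): a world point X has camera coordinates R X + t. Camera axes: x right, y down, z forward; pixel columns grow to the right and rows downward; lengths in m; the calibration is good to about 2 mm. A picture is of the moment at which its call begins. There is no depth.
- env.close_job(): hands the job in, once; it reports no verdict.
The state is a dict: "t": time; "qpos": joint angles; "joint_vel": joint speeds; "joint_efforts": joint torques, N m; "position": TCP position; "ee_rot": TCP orientation; "force": force on the tool from outside, world axes, zero at the start; "moment": the same for the moment, N m; "width": finger opening in m.
Only numpy, scipy, OpenCV 4.12 (cv2) and the standard library are available. Lean on these libraries where they do the work, as an engineer would, in place of code of your own. Each camera call takes 0.05 s, during which the arm holds its last target.

## Task

The teal turner and the blue scraper are still lying out on the breakfast bar: put each one away in its own empty compartment of the utensil tray, either one in either, lying flat and fully down with its head in the wide end. Lower them in rather than dropping them, and leave the utensils already in the tray, the mug, the jar and the bottle as they are.

Things in the scene. Friction and masses are not known exactly. Their poses are not given: they have to be found in the camera images.
- teal_turner: Kitchen turner with a teal handle and a slotted dark-teal blade, 190 mm long, about 110 g. Lies on the worktop at the robot's right. Origin: underside at mid-length, by the centre of mass; x towards the head, z up. Handle: bar 22 mm wide, 24 mm high, x = -95 to +25 mm, the last 12 mm steel. Head: flat darker blade 54 mm wide, 8 mm thick, x = +25 to +95 mm; flat underside.
- blue_scraper: Kitchen scraper with a blue handle and a solid dark-blue blade (tip 44 mm wide), 190 mm long, about 110 g. Lies on the worktop at the robot's right. Origin: underside at mid-length, by the centre of mass; x towards the head, z up. Handle: bar 22 mm wide, 24 mm high, x = -95 to +25 mm, the last 12 mm steel. Head: flat darker blade 54 mm wide, 8 mm thick, x = +25 to +95 mm; flat underside.
- red_turner: Kitchen turner with a red handle and a slotted dark-red blade, 190 mm long, about 110 g. Starts seated in an insert; leave it. Origin: underside at mid-length, by the centre of mass; x towards the head, z up. Handle: bar 22 mm wide, 24 mm high, x = -95 to +25 mm, the last 12 mm steel. Head: flat darker blade 54 mm wide, 8 mm thick, x = +25 to +95 mm; flat underside.
- yellow_scraper: Kitchen scraper with a yellow handle and a solid dark-yellow blade, 190 mm long, about 110 g. Starts seated in an insert; leave it. Origin: underside at mid-length, by the centre of mass; x towards the head, z up. Handle: bar 22 mm wide, 24 mm high, x = -95 to +25 mm, the last 12 mm steel. Head: flat darker blade 54 mm wide, 8 mm thick, x = +25 to +95 mm; flat underside.
- teal_turner_head (a point): Point on the top of the teal turner's blade, 75 mm from its origin towards the head, 8 mm above its underside.
- blue_scraper_head (a point): Point on the top of the blue scraper's blade, 75 mm from its origin towards the head, 8 mm above its underside.
- tray: Pale wooden utensil tray, fixed, 240 mm (x) x 326 mm (y), rim 19 mm high, the four inserts lie side by side along its y, 76 mm apart centre to centre. Origin: underside, centre.
- insert_1: One of 4 alike inserts side by side in the tray, order varies; empty or holding a utensil. Fixed, 214 x 74 mm. Keyhole pocket: wide bay 64 mm wide, x = +19 to +102 mm; channel 34 mm wide, x = -102 to +19. Origin: underside centre, 6 mm above worktop; x to the wide end (some reversed), z up. Grey floor at z = 5 mm, white wall tops at 13. A seated utensil's origin is at (0, 0, 5 mm), axes alike.
- insert_2: One of 4 alike inserts side by side in the tray, order varies; empty or holding a utensil. Fixed, 214 x 74 mm. Keyhole pocket: wide bay 64 mm wide, x = +19 to +102 mm; channel 34 mm wide, x = -102 to +19. Origin: underside centre, 6 mm above worktop; x to the wide end (some reversed), z up. Grey floor at z = 5 mm, white wall tops at 13. A seated utensil's origin is at (0, 0, 5 mm), axes alike.
- insert_3: One of 4 alike inserts side by side in the tray, order varies; empty or holding a utensil. Fixed, 214 x 74 mm. Keyhole pocket: wide bay 64 mm wide, x = +19 to +102 mm; channel 34 mm wide, x = -102 to +19. Origin: underside centre, 6 mm above worktop; x to the wide end (some reversed), z up. Grey floor at z = 5 mm, white wall tops at 13. A seated utensil's origin is at (0, 0, 5 mm), axes alike.
- insert_4: One of 4 alike inserts side by side in the tray, order varies; empty or holding a utensil. Fixed, 214 x 74 mm. Keyhole pocket: wide bay 64 mm wide, x = +19 to +102 mm; channel 34 mm wide, x = -102 to +19. Origin: underside centre, 6 mm above worktop; x to the wide end (some reversed), z up. Grey floor at z = 5 mm, white wall tops at 13. A seated utensil's origin is at (0, 0, 5 mm), axes alike.
- mug: White mug, 80 mm across, 90 mm high, beyond the tray. Origin: centre of its underside. Bystander.
- jar: Glass jar with a yellow lid, 84 mm across, 130 mm high, at the right. Origin: centre of its underside. Bystander.
- oil_bottle: Amber bottle with a green cap, 60 mm across, 160 mm high, beyond the gap between tray and utensils. Origin: centre of its underside. Bystander.

How it is judged:
By the outcome, as a careful person would: the job done as asked, in the order asked, and still so for the second after the job is handed in, with the robot touching nothing.
It also fails if it takes over 58 s, if anything falls off the work surface, if the arm or the gripper's body presses on something with over 40 N, if the wrist force passes 120 N, or if a joint passes its speed limit or range.

## Working session

There is one attempt and no reset: what is moved stays moved. The work goes in short steps, Python scripts to look and compute and a tool call to move; the robot and the scene stay as the last step left them, time stands still between calls to the robot, and variables do not carry over. Pictures are saved under pics/ and viewed, and the job is handed in when it is done.

Besides the shell and the picture viewer there is one more tool, called after ">>>" as name(argument=value, ...) on one line, values as JSON. carry_out: Moves the arm, as the interface text tells. Its arguments: {"type":"object","properties":{"plan":{"type":"array"},"gripper":{"type":"number"}},"required":["plan"]}

```bash
ls; mkdir -p pics; python3 - <<'E'
from plant import env,cams
import cv2,numpy as np
for n in("scene","top"):
    d=cams.get_image(n); cv2.imwrite(f"pics/{n}0.png",d["pixels"]); print(n,np.round(d["intrinsics"],1).tolist(),np.round(d["R"],4).tolist(),np.round(d["t"],4).tolist())
s=env.read_state(); print({k:np.round(v,4).tolist() for k,v in s.items()})
E
```

```text
pics
scene [[460.2, 0.0, 314.1], [0.0, 460.2, 240.9], [0.0, 0.0, 1.0]] [[0.5387, 0.8424, -0.0136], [0.5459, -0.3613, -0.7559], [-0.6417, 0.3998, -0.6545]] [-0.2115, -0.316, 1.4524]
top [[623.1, 0.0, 325.1], [0.0, 623.1, 245.5], [0.0, 0.0, 1.0]] [[-0.012, -0.9999, -0.0105], [-0.9834, 0.0137, -0.181], [0.1811, 0.0081, -0.9834]] [-0.1232, 0.595, 1.4299]
{'t': 0.1, 'qpos': [69.1841, 29.1186, -13.61, 86.0018, 7.2021, 65.829, -8.8712], 'joint_vel': [-0.0238, -0.1584, -0.1649, -0.1566, -0.0013, -0.0848, -0.0234], 'joint_efforts': [-0.0051, -62.1841, -2.1945, -25.0208, 0.0125, 0.0078, 0.0], 'position': [0.2821, -0.5572, 0.2026], 'ee_rot': [-179.9095, 0.0019, 26.8597], 'force': [-0.1167, -0.1913, -0.9028], 'moment': [-0.0443, -0.0518, -0.0161], 'width': 0.0856}
```

View pics/scene0.png

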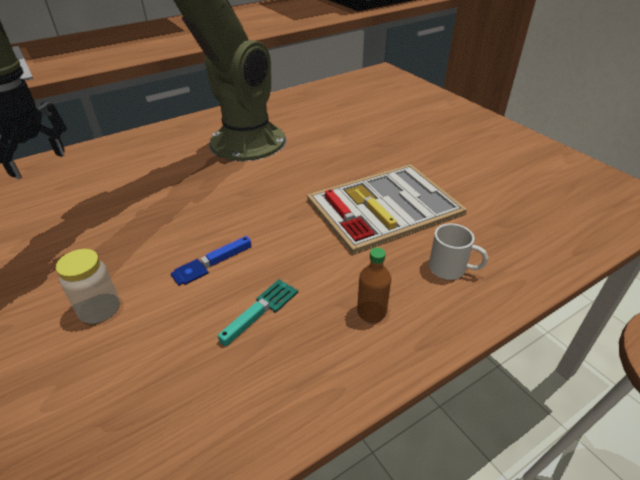

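View pics/top0.png

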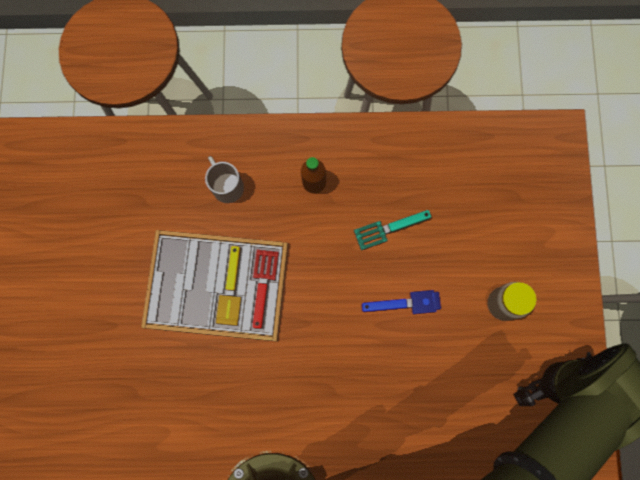

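```bash
cat > h.py <<'E'
import cv2,numpy as np
from plant import env,cams
def ray(d,uv,z):
    K,R,t=map(np.array,(d["intrinsics"],d["R"],d["t"]))
    uv=np.atleast_2d(uv).astype(float)
    v=np.c_[uv,np.ones(len(uv))]@np.linalg.inv(K).T@R
    c=-R.T@t
    return (c+v*((z-c[2])/v[:,2])[:,None])[:,:2]
def proj(d,X):
    K,R,t=map(np.array,(d["intrinsics"],d["R"],d["t"]))
    p=(np.atleast_2d(X)@R.T+t)@K.T
    return p[:,:2]/p[:,2:]
def mask(d,lo,hi,box):
    h=cv2.cvtColor(d["pixels"],cv2.COLOR_BGR2HSV); m=cv2.inRange(h,np.array(lo),np.array(hi))
    o=np.zeros_like(m);a,b,c,e=box;o[b:e,a:c]=m[b:e,a:c];return o
def pts(m):
    y,x=np.nonzero(m);return np.c_[x,y].astype(float)
E
python3 - <<'E'
from h import *
d=cams.get_image("top");im=d["pixels"]
a=cv2.resize(im[225:345,138:293],None,fx=5,fy=5,interpolation=cv2.INTER_CUBIC);cv2.imwrite("pics/tray.png",a)
b=cv2.resize(im[200:325,350:450],None,fx=4.7,fy=4.7,interpolation=cv2.INTER_CUBIC);cv2.imwrite("pics/ut.png",b)
hsv=cv2.cvtColor(im,cv2.COLOR_BGR2HSV)
for p in[(410,222),(370,242),(385,306),(425,296),(170,250),(160,300),(262,300),(233,262)]:print(p,hsv[p[1],p[0]])
E
```

```text
(410, 222) [ 83 198 170]
(370, 242) [ 13 171 142]
(385, 306) [114 175 184]
(425, 296) [120 147 106]
(170, 250) [  5  11 142]
(160, 300) [  0  15 118]
(262, 300) [  1 191 183]
(233, 262) [ 30 211 181]
```

View pics/tray.png

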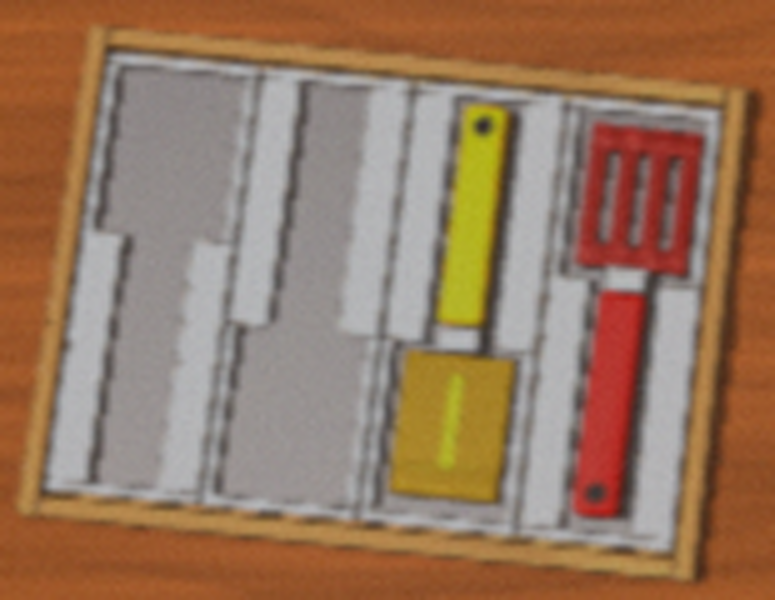

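View pics/ut.png

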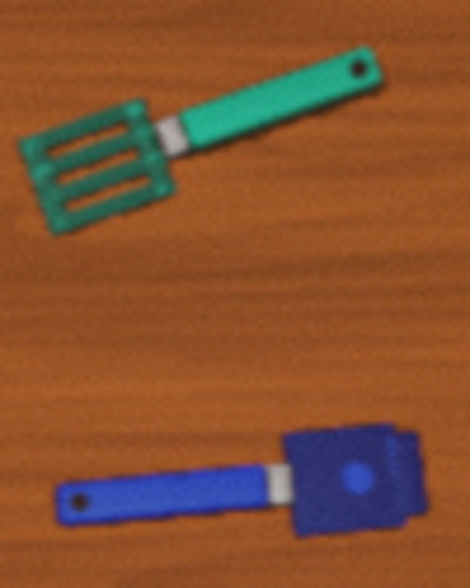

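```bash
cat > m.py <<'E'
from h import *
# handle ranges (bright) and full hue ranges
U={'teal':((75,130,130),(95,255,255),(75,60,60),(95,255,255)),
   'blue':((105,150,140),(125,255,255),(105,100,50),(130,255,255)),
   'yellow':((25,180,150),(34,255,255),(19,180,100),(34,255,255)),
   'red':((0,150,100),(3,255,255),(0,150,60),(3,255,255))}
def big(m):
    n,l,s,c=cv2.connectedComponentsWithStats(m); i=1+np.argmax(s[1:,4]); return (l==i).astype(np.uint8)*255
def util(d,name,box,zb,verbose=True):
    """whole-silhouette in rays at handle top / blade top; zb=underside height"""
    hl,hh,fl,fh=U[name]
    f=cv2.morphologyEx(mask(d,fl,fh,box),cv2.MORPH_CLOSE,np.ones((3,3)))
    P=pts(f); A0=ray(d,P,zb+.016)
    # coarse axis
    u,s,vt=np.linalg.svd(A0-A0.mean(0),full_matrices=False); ax=vt[0]
    q=(A0-A0.mean(0))@ax; w=np.abs((A0-A0.mean(0))@vt[1])
    if w[q>0].mean()<w[q<0].mean(): ax=-ax
    for it in range(3):
        n=np.array([-ax[1],ax[0]])
        B=ray(d,P,zb+.008); H=ray(d,P,zb+.022)
        qB=B@ax;qH=H@ax
        tip=qB.max();tail=qH.min()
        # handle pixels: bottom part
        hs=(qH<tail+.10)&(qH>tail+.008); bl=(qB>tip-.06)&(qB<tip-.008)
        hc=H[hs]
        # handle edges centreline: per-slice midpoint
        def mids(X,q):
            o=[]
            e=np.arange(q.min(),q.max(),.006)
            for a,b in zip(e[:-1],e[1:]):
                k=(q>=a)&(q<b)
                if k.sum()>3:
                    m=X[k];t=m@n;o.append(m.mean(0)@ax*ax+n*(t.min()+t.max())/2)
            return np.array(o)
        M=np.r_[mids(hc,qH[hs]),mids(B[bl],qB[bl])]
        c=M.mean(0);_,_,v=np.linalg.svd(M-c); a2=v[0]*np.sign(v[0]@ax); ax=a2
    mid=(tip+tail)/2
    c=c+ax*(mid-c@ax)
    if verbose: print(name,'origin',np.round(c*1000,1),'yaw',round(np.degrees(np.arctan2(ax[1],ax[0])),2),'len',round((tip-tail)*1000,1),'npx',len(P))
    return c,np.degrees(np.arctan2(ax[1],ax[0]))
E
python3 - <<'E'
from m import *
T=cams.get_image("top");S=cams.get_image("scene")
print('top');util(T,'teal',(350,200,440,255),0);util(T,'blue',(355,280,445,320),0)
util(T,'yellow',(205,235,245,335),.011);util(T,'red',(245,240,285,335),.011)
print('scene');util(S,'teal',(210,270,305,350),0);util(S,'blue',(165,230,260,290),0)
util(S,'yellow',(340,175,402,232),.011);util(S,'red',(318,182,380,245),.011)
# tray interior: low saturation
h=cv2.cvtColor(T["pixels"],cv2.COLOR_BGR2HSV)
m=mask(T,(0,0,60),(180,60,255),(140,225,295,345))
cs,_=cv2.findContours(m,cv2.RETR_EXTERNAL,cv2.CHAIN_APPROX_NONE);C=np.vstack([c for c in cs if cv2.contourArea(c)>50])[:,0]
W=ray(T,C,.019)*1000
r=cv2.minAreaRect(W.astype(np.float32));print(r, cv2.boxPoints(r))
s=np.array(mask(S,(0,0,60),(180,60,255),(308,165,465,250)))
cs,_=cv2.findContours(s,cv2.RETR_EXTERNAL,cv2.CHAIN_APPROX_NONE);C=np.vstack([c for c in cs if cv2.contourArea(c)>50])[:,0]
r=cv2.minAreaRect((ray(S,C,.019)*1000).astype(np.float32));print(r)
E
```

```text
top
teal origin [ 645.5 -299.2] yaw 108.79 len 186.3 npx 695
blue origin [ 456.3 -309.9] yaw -85.23 len 187.3 npx 941
yellow origin [506.4  96.8] yaw 173.48 len 186.6 npx 925
red origin [495.9  21.6] yaw -7.08 len 187.1 npx 811
scene
teal origin [ 653.7 -301.1] yaw 110.59 len 195.3 npx 1362
blue origin [ 466.2 -311.6] yaw -88.18 len 187.4 npx 1100Traceback (most recent call last):
  File "<stdin>", line 6, in <module>
  File "m.py", line 35, in util
    M=np.r_[mids(hc,qH[hs]),mids(B[bl],qB[bl])]
                            ~~~~^^^^^^^^^^^^^^
  File "m.py", line 29, in mids
    e=np.arange(q.min(),q.max(),.006)
                ~~~~~^^
    return umr_minimum(a, axis, None, out, keepdims, initial, where)
ValueError: zero-size array to reduction operation minimum which has no identity
```

```bash
cat > m2.py <<'E'
from m import *
def util2(d,name,box,zb,yaw0,occl=0,half=True):
    R,t=np.array(d["R"]),np.array(d["t"]);cam=(-R.T@t)[:2]
    _,_,fl,fh=U[name]
    f=cv2.morphologyEx(mask(d,fl,fh,box),cv2.MORPH_CLOSE,np.ones((3,3)));
    big=cv2.resize(f,None,fx=1,fy=1); P=pts(f)
    ax=np.array([np.cos(np.radians(yaw0)),np.sin(np.radians(yaw0))])
    zt=zb+.024; zB=zb+.008; z0=zb+occl
    C=ray(d,P,zb+.01).mean(0)
    away=lambda v:(v@(C-cam))>0
    for it in range(5):
        n=np.array([-ax[1],ax[0]])
        def ext(v,zhi,k=None):
            X=ray(d,P if k is None else P[k], zhi if away(v) else z0); return X
        tip=(ext(ax,zB)@ax).max(); tail=-(ext(-ax,zt)@-ax).max()
        M=[];L=[]
        for zhi,a,b in((zt,tail+.008,tail+.10),(zB,tip-.06,tip-.008)):
            Xp=ray(d,P,zhi if away(n) else z0); Xm=ray(d,P,zhi if away(-n) else z0)
            for s in np.arange(a,b-.006,.006):
                kp=(Xp@ax>=s)&(Xp@ax<s+.006);km=(Xm@ax>=s)&(Xm@ax<s+.006)
                if kp.sum()>2 and km.sum()>2:
                    hi=(Xp[kp]@n).max();lo=(Xm[km]@n).min();M.append((s+.003)*ax+n*(hi+lo)/2);L.append((zhi==zt,hi-lo))
        M=np.array(M);c=M.mean(0);v=np.linalg.svd(M-c)[2][0];ax=v*np.sign(v@ax)
    c=c+ax*((tip+tail)/2-c@ax)
    yaw=np.degrees(np.arctan2(ax[1],ax[0]))
    print(name,np.round(c*1000,1),'yaw',round(yaw,2),'len',round((tip-tail)*1000,1),'w handle/blade',[round(1000*np.median([l for k,l in L if k==q]),1) for q in(True,False)])
    return c,yaw
E
python3 - <<'E'
from m2 import *
T=cams.get_image("top");S=cams.get_image("scene")
print('top',-np.array(T["R"]).T@T["t"]);util2(T,'teal',(350,200,440,255),0,108);util2(T,'blue',(355,280,445,320),0,-85)
util2(T,'yellow',(205,235,245,335),.011,173,.008);util2(T,'red',(245,240,285,335),.011,-7,.008)
print('scene');util2(S,'teal',(210,270,305,350),0,108);util2(S,'blue',(165,230,260,290),0,-85)
def tray(d,box,o):
    m=mask(d,(0,0,60),(180,60,255),box)
    cs,_=cv2.findContours(m,cv2.RETR_EXTERNAL,cv2.CHAIN_APPROX_NONE);C=np.vstack([c for c in cs if cv2.contourArea(c)>50])[:,0]
    r=cv2.minAreaRect((ray(d,C,.019)*1000).astype(np.float32));print(r,np.round(cv2.boxPoints(r),1).tolist())
    v=d["pixels"].copy();cv2.polylines(v,[proj(d,np.c_[cv2.boxPoints(r)/1000,np.full(4,.019)]).round().astype(int)],True,(255,0,255),1);x0,y0,x1,y1=box
    cv2.imwrite(o,cv2.resize(v[y0:y1,x0:x1],None,fx=4,fy=4,interpolation=cv2.INTER_NEAREST))
tray(T,(140,225,295,345),"pics/t1.png");tray(S,(308,165,468,250),"pics/s1.png")
E
```

```text
top [ 0.3246211  -0.1429738   1.51266972]
teal [ 646.8 -298.9] yaw 109.24 len 185.0 w handle/blade [np.float64(15.6), np.float64(48.5)]
blue [ 456.9 -310.4] yaw -85.58 len 186.0 w handle/blade [np.float64(17.4), np.float64(48.2)]
yellow [506.3  97.3] yaw 173.98 len 186.2 w handle/blade [np.float64(17.0), np.float64(46.4)]
red [496.2  21.9] yaw -7.42 len 186.7 w handle/blade [np.float64(18.0), np.float64(49.5)]
scene
teal [ 647.6 -298.3] yaw 108.79 len 185.7 w handle/blade [np.float64(14.5), np.float64(47.0)]
blue [ 458.3 -311.5] yaw -85.14 len 184.5 w handle/blade [np.float64(13.7), np.float64(46.0)]
((508.88848876953125, 137.1854248046875), (303.7552185058594, 215.9234619140625), 83.72455596923828) [[385.0, -2.0], [599.5999755859375, -25.600000381469727], [632.7999877929688, 276.3999938964844], [418.20001220703125, 300.0]]
((574.7611694335938, 129.9000701904297), (305.447509765625, 345.67205810546875), 83.74966430664062) [[386.29998779296875, -3.0999999046325684], [729.9000244140625, -40.70000076293945], [763.2000122070312, 262.8999938964844], [419.6000061035156, 300.5]]
```

```bash
python3 - <<'E'
import cv2,numpy as np
a=cv2.imread("pics/t1.png");b=cv2.imread("pics/s1.png");print(a.shape,b.shape)
c=np.zeros((a.shape[0]+b.shape[0],max(a.shape[1],b.shape[1]),3),np.uint8);c[:a.shape[0],:a.shape[1]]=a;c[a.shape[0]:,:b.shape[1]]=b
cv2.imwrite("pics/c1.png",cv2.resize(c,None,fx=.7,fy=.7))
E
```

```text
(480, 620, 3) (340, 640, 3)
```

View pics/c1.png

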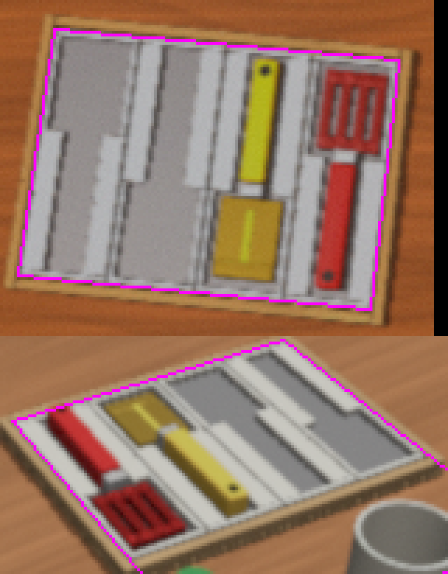

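```bash
cat > go.py <<'E'
from h import *
from scipy.spatial.transform import Rotation as Ro
def delta(x,y,z,yaw):
    s=env.read_state();R=Ro.from_euler('xyz',s['ee_rot'],degrees=True)
    G=Ro.from_euler('xyz',[180,0,yaw],degrees=True)
    d=R.inv().apply(np.array([x,y,z])-np.array(s['position'])*1000);w=(R.inv()*G).as_rotvec()
    print('t',s['t'],'pos',np.round(np.array(s['position'])*1000,1),np.round(s['ee_rot'],2),'q',np.round(s['qpos']),'F',np.round(s['force'],1),'w',round(s['width'],4))
    print('delta',np.round(d,1),np.round(w,4))
E
python3 - <<'E'
from go import *
delta(647,-299,200,109.2)
T=cams.get_image("top")
print('bottle cap',ray(T,[312,163],.16),'mug',ray(T,[223,178],.09),'jar',ray(T,[519,299],.13))
E
```

```text
t 0.35 pos [ 282.3 -557.5  203.2] [-179.97   -0.     26.86] q [ 69.  29. -14.  86.   7.  66.  -9.] F [ 1.1  0.4 -0.4] w 0.0852
delta [442.1 -65.8   3.2] [-4.0000e-04 -3.0000e-04 -1.4371e+00]
bottle cap [[ 0.76398896 -0.10450125]] mug [[0.75287902 0.10904338]] jar [[ 0.45285282 -0.55947605]]
```

>>> carry_out(plan=[[44, -7, 0, 0, 0, -0.144], [88, -13, 0, 0, 0, -0.287], [133, -20, 1, 0, 0, -0.431], [177, -26, 1, 0, 0, -0.575], [221, -33, 2, 0, 0, -0.719], [265, -39, 2, 0, 0, -0.862], [309, -46, 2, 0, 0, -1.006], [354, -53, 3, 0, 0, -1.15], [398, -59, 3, 0, 0, -1.293], [442, -66, 3, 0, 0, -1.437]], gripper=0)

```text
t: 1.4
position: [0.6481, -0.2982, 0.2004]
ee_rot: [-180.0, 0.0, 109.5]
force: [0.1, -0.3, 1.0]
width: 0.0858
```

```bash
python3 -c "
from go import *
delta(647,-299,18,109.2)"
```

```text
t 1.4 pos [ 648.1 -298.2  200.4] [-1.8000e+02  1.0000e-02  1.0949e+02] q [ 40.  40. -35.  70.  22.  76.  25.] F [ 0.1 -0.3  1. ] w 0.0858
delta [ -0.4  -1.3 182.4] [-0.0001  0.0002  0.0051]
```

>>> carry_out(plan=[[0, -1, 30, 0, 0, 0.005], [0, -1, 60, 0, 0, 0.005], [0, -1, 90, 0, 0, 0.005], [0, -1, 115, 0, 0, 0.005], [0, -1, 135, 0, 0, 0.005], [0, -1, 150, 0, 0, 0.005], [0, -1, 160, 0, 0, 0.005], [0, -1, 160, 0, 0, 0.005]])

```text
t: 2.2
position: [0.6453, -0.2992, 0.0391]
ee_rot: [-179.9, -0.1, 108.9]
force: [-0.3, -0.1, 0.2]
width: 0.0852
```

```bash
python3 - <<'E'
from go import *
delta(647,-299,18,109.2)
d=cams.get_image("scene");cv2.imwrite("pics/a1.png",cv2.resize(d["pixels"][180:380,150:400],None,fx=3,fy=3))
E
```

```text
t 2.2 pos [ 645.3 -299.2   39.1] [-1.7992e+02 -8.0000e-02  1.0891e+02] q [ 39.  48. -32.  82.  27.  58.  20.] F [-0.3 -0.1  0.2] w 0.0852
delta [-0.4  1.7 21.1] [-0.0015 -0.0013 -0.0051]
```

View pics/a1.png

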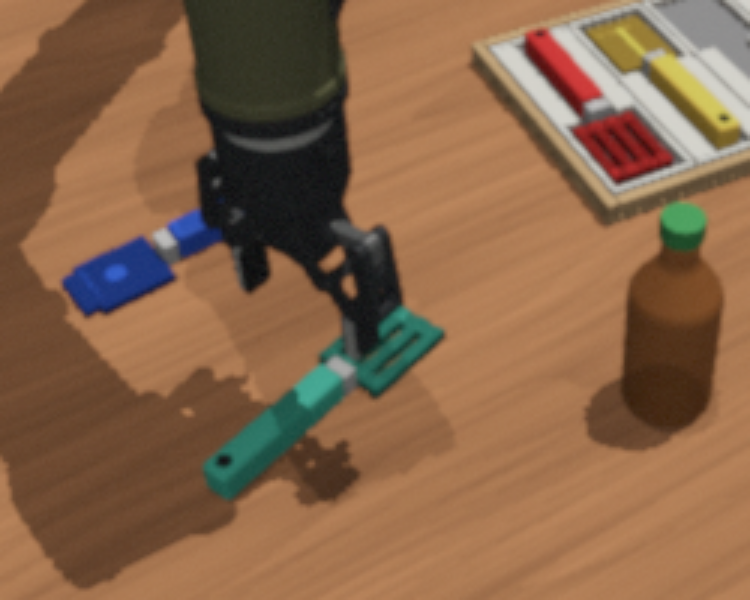

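>>> carry_out(plan=[[0, 1, 8, 0, 0, 0], [0, 1, 16, 0, 0, 0], [0, 1, 21, 0, 0, 0], [0, 1, 21, 0, 0, 0]])

```text
t: 2.65
position: [0.6462, -0.2989, 0.0184]
ee_rot: [-179.9, -0.1, 108.9]
force: [-1.1, -0.0, 0.9]
width: 0.0853
```

```bash
python3 - <<'E'
from go import *
delta(647,-299,18,109.2)
E
```

```text
t 2.65 pos [ 646.2 -298.9   18.4] [-1.7993e+02 -5.0000e-02  1.0891e+02] q [ 39.  49. -31.  83.  28.  56.  20.] F [-1.1 -0.   0.9] w 0.0853
delta [-0.4  0.7  0.4] [-0.0013 -0.001  -0.005 ]
```

>>> carry_out(plan=[[0, 0, 0, 0, 0, 0], [0, 0, 0, 0, 0, 0], [0, 0, 0, 0, 0, 0], [0, 0, 0, 0, 0, 0], [0, 0, 0, 0, 0, 0], [0, 0, 0, 0, 0, 0], [0, 0, 0, 0, 0, 0], [0, 0, 0, 0, 0, 0]], gripper=1)

```text
t: 3.45
position: [0.6469, -0.299, 0.0194]
ee_rot: [180.0, -0.0, 108.9]
force: [0.2, 0.3, 0.5]
width: 0.0002
```

```bash
python3 - <<'E'
from go import *
delta(647,-299,120,109.2)
d=cams.get_image("scene");cv2.imwrite("pics/a2.png",cv2.resize(d["pixels"][180:380,150:400],None,fx=3,fy=3))
E
```

```text
t 3.45 pos [ 646.9 -299.    19.4] [180.   -0.  108.9] q [ 39.  49. -31.  83.  28.  56.  20.] F [0.2 0.3 0.5] w 0.0002
delta [-0.000e+00  1.000e-01 -1.006e+02] [ 0.     -0.     -0.0052]
```

View pics/a2.png

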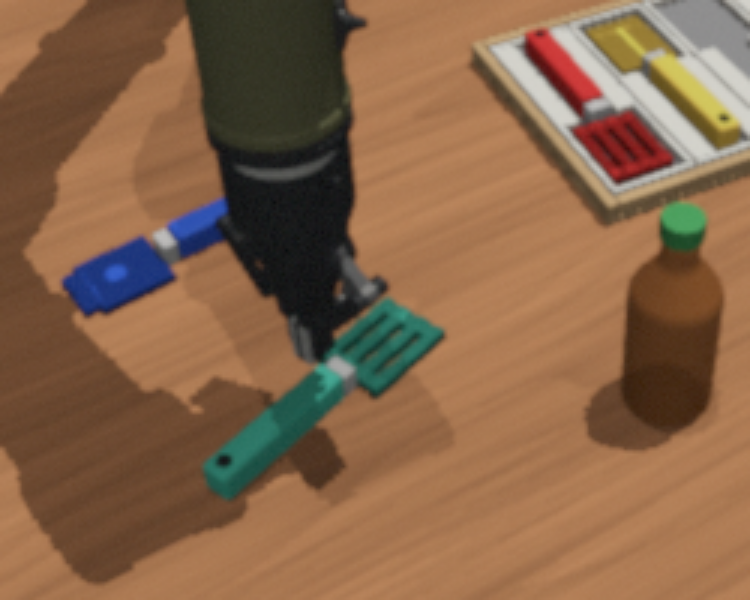

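```bash
python3 - <<'E'
from go import *
for n in("scene","top"):
    d=cams.get_image(n)
    v=d["pixels"].copy()
    for z,c in((.011,(0,0,255)),(.03,(0,255,255)),(.06,(255,0,255))):
        p=proj(d,[.647,-.299,z])[0];print(n,z,p); cv2.circle(v,tuple(p.round().astype(int)),1,c,-1)
    p=p.astype(int)
    cv2.imwrite(f"pics/b_{n}.png",cv2.resize(v[p[1]-60:p[1]+80,p[0]-70:p[0]+70],None,fx=4,fy=4,interpolation=cv2.INTER_CUBIC))
E
```

```text
scene 0.011 [255.91131429 310.14847768]
scene 0.03 [254.97366056 303.74589952]
scene 0.06 [253.43909956 293.26746134]
top 0.011 [393.25585761 226.26197618]
top 0.03 [394.01490138 224.61056334]
top 0.06 [395.25226326 221.91849816]
```

View pics/b_scene.png

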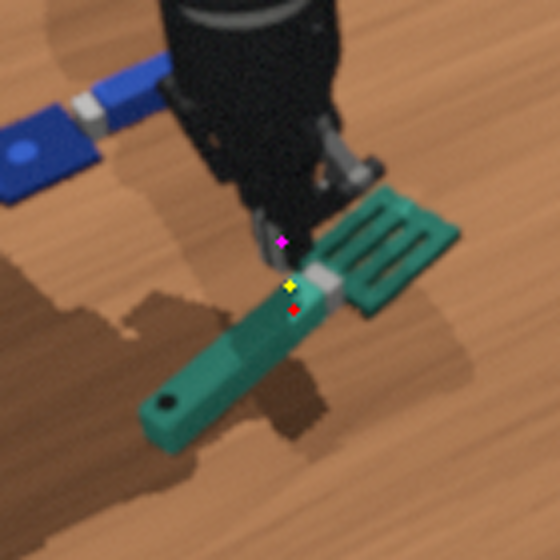

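View pics/b_top.png

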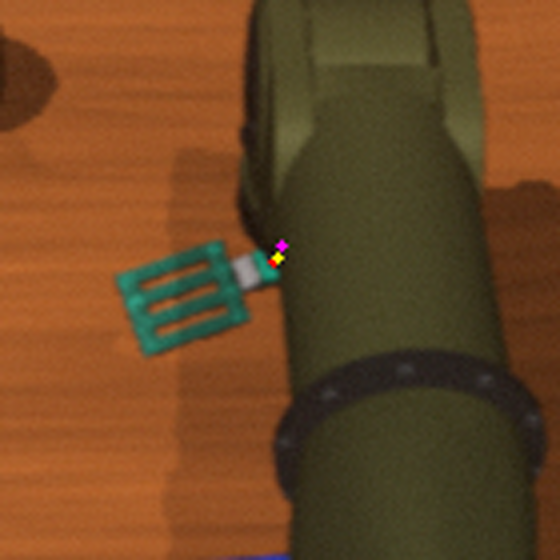

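>>> carry_out(plan=[[0, 0, -15, 0, 0, 0], [0, 0, -35, 0, 0, 0], [0, 0, -60, 0, 0, 0], [0, 0, -80, 0, 0, 0], [0, 0, -80, 0, 0, 0], [0, 0, -80, 0, 0, 0]])

```text
t: 4.2
position: [0.6471, -0.2991, 0.1004]
ee_rot: [179.9, 0.1, 108.9]
force: [0.6, -0.3, -1.3]
width: 0.0001
```

```bash
python3 - <<'E'
from go import *
s=env.read_state();P=np.array(s['position']);print(P,s['ee_rot'])
d=cams.get_image("scene")
v=d["pixels"].copy();p=proj(d,P)[0].astype(int);x0,y0=p-75
v=cv2.resize(v[y0:y0+150,x0:x0+150],None,fx=4,fy=4,interpolation=cv2.INTER_CUBIC)
for z,c in((-.008,(0,0,255)),(0,(0,255,255)),(.011,(255,0,255))):
    q=proj(d,P+[0,0,z])[0];print(q);cv2.circle(v,tuple(((q-[x0,y0]+.5)*4).astype(int)),3,c,-1)
cv2.imwrite("pics/b3.png",v)
E
```

```text
[ 0.64713576 -0.29907598  0.10040543] [1.79943002e+02 5.88738651e-02 1.08905963e+02]
[251.69886598 281.46960117]
[251.25675888 278.45128486]
[250.63991132 274.23999533]
```

View pics/b3.png

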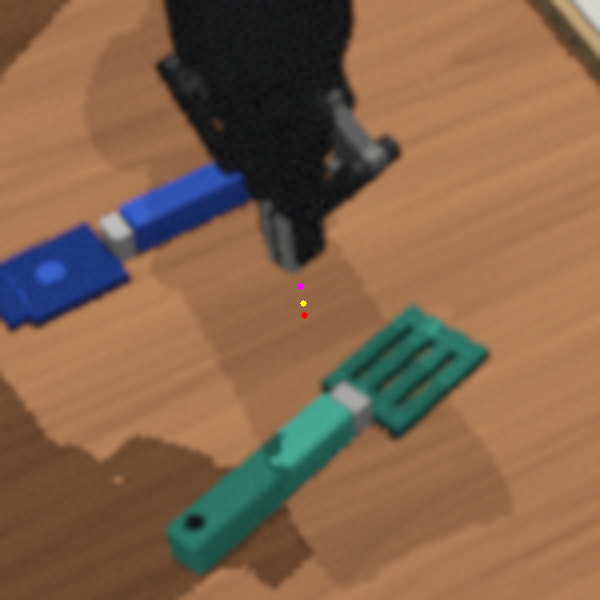

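```bash
python3 - <<'E'
from go import *
o=[]
P=np.array([.2823,-.5575,.2032]);R=Ro.from_euler('xyz',[180,0,26.86],degrees=True)
for n,b in(("scene",(0,60,100,200)),("top",(490,320,640,460))):
    d=cams.get_image(n);im=cv2.imread(f"pics/{n}0.png")
    k=4;v=cv2.resize(im[b[1]:b[3],b[0]:b[2]],None,fx=k,fy=k,interpolation=cv2.INTER_CUBIC);v=cv2.convertScaleAbs(v,alpha=2.2)
    for l,c in((-.022,(255,0,255)),(.008,(0,0,255))):
      for y in(-.0425,.0425):
        q=proj(d,P+R.apply([0,y,l]))[0];print(n,l,y,q);cv2.circle(v,tuple(((q-[b[0],b[1]]+.5)*k).astype(int)),3,c,-1)
    o.append(v)
c=np.zeros((560,1000,3),np.uint8);c[:o[0].shape[0],:o[0].shape[1]]=o[0];c[:,400:1000]=o[1]
cv2.imwrite("pics/b4.png",cv2.resize(c,None,fx=.8,fy=.8))
E
```

```text
scene -0.022 -0.0425 [ 60.95716822 164.15800179]
scene -0.022 0.0425 [ 22.27473568 184.81055801]
scene 0.008 -0.0425 [ 66.39723419 176.75738386]
scene 0.008 0.0425 [ 28.90001977 197.73120991]
top -0.022 -0.0425 [519.56287791 389.02480726]
top -0.022 0.0425 [555.90020081 369.08552437]
top 0.008 -0.0425 [515.23772989 388.36070163]
top 0.008 0.0425 [550.7638689  368.88149541]
```

View pics/b4.png

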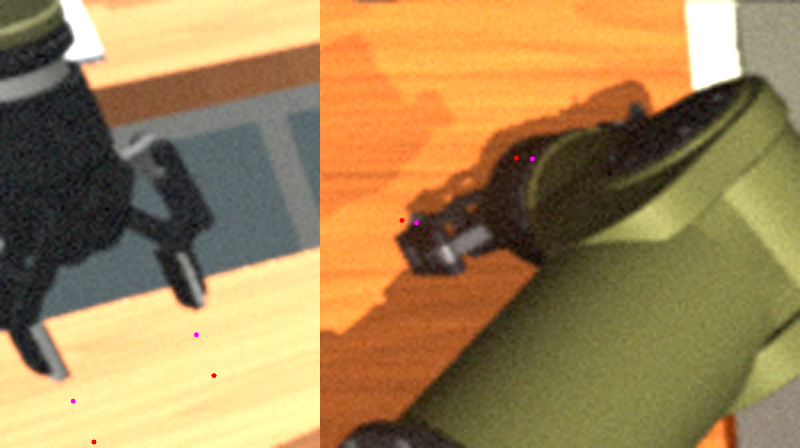

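```bash
python3 - <<'E'
from go import *
P=np.array([.2823,-.5575,.2032]);R=Ro.from_euler('xyz',[180,0,26.86],degrees=True)
S,T=cams.get_image("scene"),cams.get_image("top")
M=lambda d:np.array(d["intrinsics"])@np.c_[d["R"],d["t"]]
X=cv2.triangulatePoints(M(S),M(T),np.array([[63.4],[155.3]]),np.array([[519.7],[398.]]));X=(X[:3]/X[3])[:,0]
print(X,proj(S,X),proj(T,X));print('in tool frame mm',R.inv().apply(X-P)*1000)
E
```

```text
[ 0.24643139 -0.51302896  0.23503412] [[ 61.05260938 155.42180652]] [[518.29898326 397.87896296]]
in tool frame mm [-11.90630473 -55.87907148 -31.83412136]
```

>>> carry_out(plan=[[0, 0, 0, 0, 0, 0], [0, 0, 0, 0, 0, 0], [0, 0, 0, 0, 0, 0], [0, 0, 0, 0, 0, 0], [0, 0, 20, 0, 0, 0.005], [0, 0, 45, 0, 0, 0.005], [0, 0, 65, 0, 0, 0.005], [0, 0, 80, 0, 0, 0.005], [0, 0, 90, 0, 0, 0.005], [0, 0, 90, 0, 0, 0.005]], gripper=0)

```text
t: 5.45
position: [0.6462, -0.2987, 0.008]
ee_rot: [-179.9, -0.1, 108.6]
force: [0.7, -0.3, -0.3]
width: 0.0857
```

```bash
python3 - <<'E'
from go import *
delta(647,-299,-12,109.2)
d=cams.get_image("scene");cv2.imwrite("pics/a4.png",cv2.resize(d["pixels"][230:360,180:330],None,fx=4,fy=4,interpolation=cv2.INTER_CUBIC))
E
```

```text
t 5.45 pos [ 646.2 -298.7    8. ] [-1.7991e+02 -8.0000e-02  1.0863e+02] q [ 39.  49. -31.  83.  28.  55.  19.] F [ 0.7 -0.3 -0.3] w 0.0857
delta [-0.6  0.7 20. ] [-0.0015 -0.0014 -0.01  ]
```

View pics/a4.png

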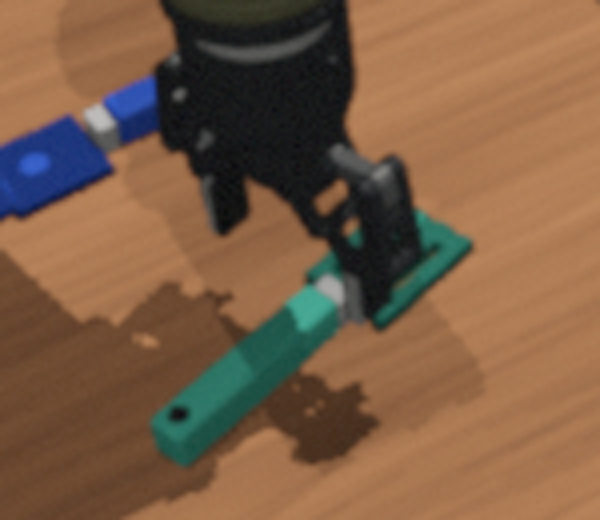

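```bash
python3 - <<'E'
from go import *
d=cams.get_image("scene")
ax=np.array([np.cos(np.radians(109)),np.sin(np.radians(109))]);n=np.array([ax[1],-ax[0]]);o=np.array([.647,-.299])
for uv in((365,318),(222,232)):
  for z in(.015,.03,.04,.05):
    X=ray(d,np.array(uv)/4+[180,230],z)[0]-o;print(uv,z,'x_ut',round(X@ax*1000,1),'y_tool',round(X@n*1000,1))
E
```

```text
(365, 318) 0.015 x_ut 17.5 y_tool 25.5
(365, 318) 0.03 x_ut 8.6 y_tool 35.1
(365, 318) 0.04 x_ut 2.7 y_tool 41.5
(365, 318) 0.05 x_ut -3.2 y_tool 47.9
(222, 232) 0.015 x_ut 15.1 y_tool -72.3
(222, 232) 0.03 x_ut 6.3 y_tool -60.6
(222, 232) 0.04 x_ut 0.4 y_tool -52.7
(222, 232) 0.05 x_ut -5.4 y_tool -44.9
```

>>> carry_out(plan=[[0, 0, 7, 0, 0, -0.005], [0, 0, 14, 0, 0, -0.01], [0, 0, 20, 0, 0, -0.01], [0, 0, 20, 0, 0, -0.01], [0, 0, 20, 0, 0, -0.01]])

```text
t: 6.05
position: [0.6468, -0.2989, -0.0109]
ee_rot: [-180.0, -0.0, 109.2]
force: [0.7, 0.2, -0.4]
width: 0.0852
```

```bash
python3 - <<'E'
from go import *
delta(647,-299,-12,109.2)
d=cams.get_image("scene");cv2.imwrite("pics/a5.png",cv2.resize(d["pixels"][230:360,180:330],None,fx=4,fy=4,interpolation=cv2.INTER_CUBIC))
E
```

```text
t 6.05 pos [ 646.8 -298.9  -10.9] [-1.7999e+02 -2.0000e-02  1.0920e+02] q [ 39.  51. -31.  84.  29.  54.  19.] F [ 0.7  0.2 -0.4] w 0.0852
delta [-0.2  0.2  1.1] [-0.0002 -0.0004 -0.    ]
```

View pics/a5.png

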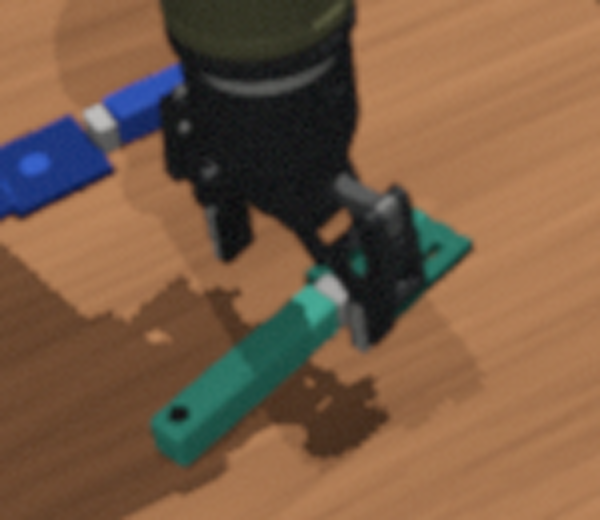

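>>> carry_out(plan=[[0, 0, 1, 0, 0, 0], [0, 0, 1, 0, 0, 0], [0, 0, 1, 0, 0, 0], [0, 0, 1, 0, 0, 0], [0, 0, 1, 0, 0, 0], [0, 0, 1, 0, 0, 0], [0, 0, 1, 0, 0, 0]], gripper=1)

```text
t: 6.8
position: [0.6472, -0.299, -0.0112]
ee_rot: [180.0, 0.0, 109.2]
force: [-0.2, 1.0, 3.8]
width: 0.0199
```

```bash
python3 - <<'E'
from go import *
delta(647,-299,120,109.2)
d=cams.get_image("scene");cv2.imwrite("pics/a6.png",cv2.resize(d["pixels"][230:360,180:330],None,fx=4,fy=4,interpolation=cv2.INTER_CUBIC))
E
```

```text
t 6.8 pos [ 647.2 -299.   -11.2] [1.7997e+02 3.0000e-02 1.0919e+02] q [ 39.  51. -31.  84.  29.  53.  19.] F [-0.2  1.   3.8] w 0.0199
delta [ 0.000e+00 -1.000e-01 -1.312e+02] [ 0.0006  0.0004 -0.0001]
```

View pics/a6.png

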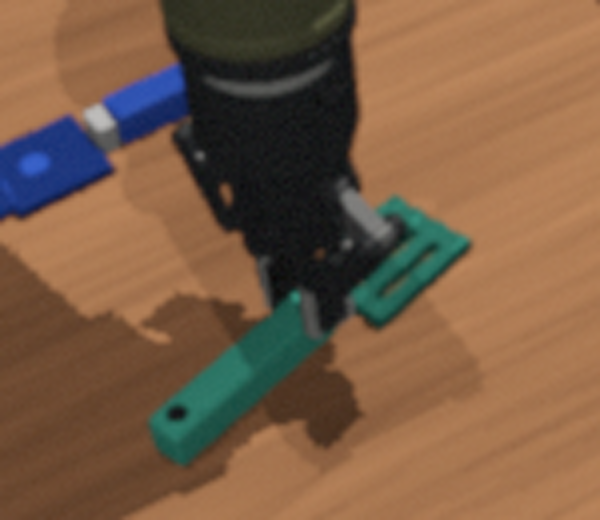

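>>> carry_out(plan=[[0, 0, -5, 0, 0, 0], [0, 0, -15, 0, 0, 0], [0, 0, -30, 0, 0, 0], [0, 0, -50, 0, 0, 0], [0, 0, -75, 0, 0, 0], [0, 0, -100, 0, 0, 0], [0, 0, -115, 0, 0, 0], [0, 0, -125, 0, 0, 0], [0, 0, -130, 0, 0, 0]])

```text
t: 7.75
position: [0.647, -0.2991, 0.1194]
ee_rot: [180.0, 0.0, 109.2]
force: [0.3, 0.3, -1.7]
width: 0.0201
```

```bash
python3 - <<'E'
from go import *
delta(513,174,119,173.7)
d=cams.get_image("scene");cv2.imwrite("pics/a7.png",cv2.resize(d["pixels"][180:360,150:350],None,fx=3,fy=3,interpolation=cv2.INTER_CUBIC))
E
```

```text
t 7.75 pos [ 647.  -299.1  119.4] [1.7997e+02 4.0000e-02 1.0919e+02] q [ 40.  43. -34.  77.  25.  67.  23.] F [ 0.3  0.3 -1.7] w 0.0201
delta [4.908e+02 2.890e+01 1.000e-01] [ 2.0000e-04  9.0000e-04 -1.1259e+00]
```

View pics/a7.png

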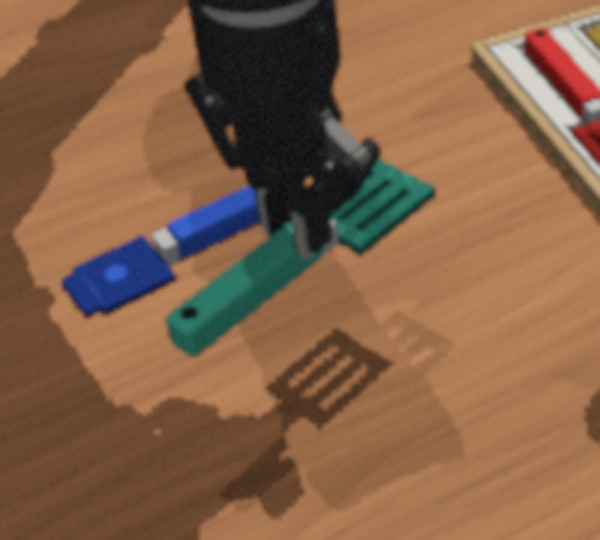

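>>> carry_out(plan=[[12, 1, 0, 0, 0, -0.03], [35, 2, 0, 0, 0, -0.08], [62, 4, 0, 0, 0, -0.14], [92, 5, 0, 0, 0, -0.21], [122, 7, 0, 0, 0, -0.28], [152, 9, 0, 0, 0, -0.35], [182, 11, 0, 0, 0, -0.42], [212, 12, 0, 0, 0, -0.49], [242, 14, 0, 0, 0, -0.56], [272, 16, 0, 0, 0, -0.63]])

```text
t: 8.8
position: [0.5708, -0.035, 0.1174]
ee_rot: [-180.0, -0.1, 145.6]
force: [0.8, 0.1, -0.8]
width: 0.0197
```

```bash
python3 - <<'E'
from go import *
delta(513,174,119,173.7)
E
```

```text
t 8.8 pos [570.8 -35.  117.4] [-1.7995e+02 -1.1000e-01  1.4558e+02] q [ 29.  34. -45. 101.  28.  57.  29.] F [ 0.8  0.1 -0.8] w 0.0197
delta [165.8 139.8  -1.4] [-3.000e-04 -2.100e-03 -4.908e-01]
```

>>> carry_out(plan=[[18, 15, 0, 0, 0, -0.055], [37, 31, 0, 0, 0, -0.11], [55, 47, 0, 0, 0, -0.165], [74, 62, 0, 0, 0, -0.22], [92, 78, 0, 0, 0, -0.275], [110, 93, -1, 0, 0, -0.33], [128, 109, -1, 0, 0, -0.385], [145, 122, -1, 0, 0, -0.44], [158, 133, -1, 0, 0, -0.475], [166, 140, -1, 0, 0, -0.491]])

```text
t: 9.8
position: [0.5151, 0.1744, 0.1193]
ee_rot: [180.0, -0.0, 173.6]
force: [0.2, -0.4, -1.7]
width: 0.0203
```

```bash
python3 - <<'E'
from go import *
delta(513,174,119,173.7)
for n in("scene","top"):
    d=cams.get_image(n);b=(290,120,480,260) if n=="scene" else (130,180,330,350)
    cv2.imwrite(f"pics/a8{n}.png",cv2.resize(d["pixels"][b[1]:b[3],b[0]:b[2]],None,fx=3.5,fy=3.5,interpolation=cv2.INTER_CUBIC))
E
```

```text
t 9.8 pos [515.1 174.4 119.3] [ 1.7998e+02 -2.0000e-02  1.7360e+02] q [ 12.  34. -52. 105.  32.  57.  30.] F [ 0.2 -0.4 -1.7] w 0.0203
delta [ 2.  -0.6  0.3] [ 0.0003 -0.0004 -0.0018]
```

View pics/a8scene.png

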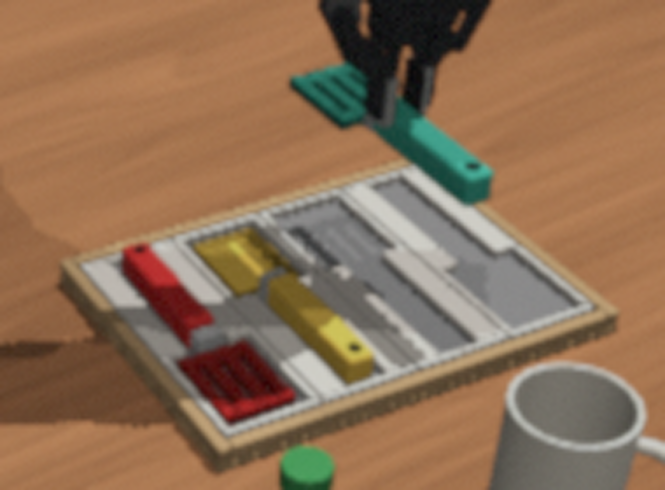

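View pics/a8top.png

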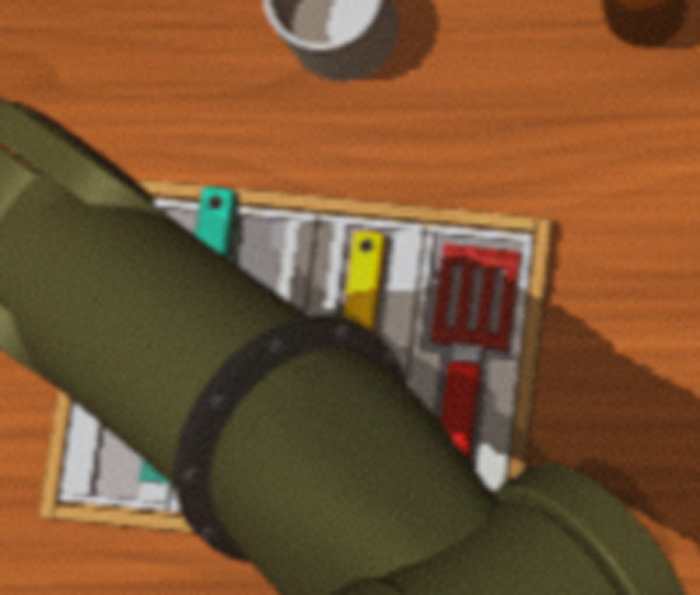

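```bash
python3 - <<'E'
from go import *
from m2 import util2
S,T=cams.get_image("scene"),cams.get_image("top")
h=ray(T,[426.0,214.5],.024)[0];print('hole init',h,'dist',np.linalg.norm(h-[.647,-.299]))
def hole(d,c,r=6):
    x,y=c;g=cv2.cvtColor(d["pixels"],cv2.COLOR_BGR2GRAY).astype(float)[y-r:y+r+1,x-r:x+r+1]
    return g.round().astype(int)
M=lambda d:np.array(d["intrinsics"])@np.c_[d["R"],d["t"]]
X=cv2.triangulatePoints(M(S),M(T),np.array([[425.2],[166.9]]),np.array([[191.2],[237.5]]));X=(X[:3]/X[3])[:,0]
print('hole now',X*1000,proj(S,X),proj(T,X))
m=mask(S,(75,60,40),(95,255,255),(365,130,435,185));print((m>0).sum())
for zb in(.125,.1305,.136):
    util2(S,'teal',(365,130,435,185),zb,173.7)
E
```

```text
hole init [ 0.67249679 -0.37863353] dist 0.08361570317376776
hole now [597.5839434  166.80006235 153.75666782] [[424.6977235  166.99358679]] [[190.97546757 237.32132103]]
654
teal [507.2 180.8] yaw 175.56 len 181.8 w handle/blade [np.float64(11.5), np.float64(32.3)]
teal [514.  174.2] yaw 175.49 len 179.9 w handle/blade [np.float64(10.8), np.float64(32.3)]
teal [520.7 167.5] yaw 175.48 len 178.1 w handle/blade [np.float64(10.6), np.float64(31.9)]
```

>>> carry_out(plan=[[1, 0, 12, 0, 0, -0.002], [2, -1, 27, 0, 0, -0.002], [2, -1, 44, 0, 0, -0.002], [2, -1, 60, 0, 0, -0.002], [2, -1, 73, 0, 0, -0.002], [2, -1, 83, 0, 0, -0.002], [2, -1, 90, 0, 0, -0.002], [2, -1, 93, 0, 0, -0.002], [2, -1, 93, 0, 0, -0.002]])

```text
t: 10.9
position: [0.5137, 0.172, 0.0262]
ee_rot: [180.0, -0.0, 173.5]
force: [-0.3, 0.8, -1.0]
width: 0.0199
```

```bash
python3 - <<'E'
from go import *
from m2 import util2
delta(513,173.5,0,173.7)
for n in("scene","top"):
    d=cams.get_image(n);b=(290,120,480,260) if n=="scene" else (130,180,330,350)
    cv2.imwrite(f"pics/a9{n}.png",cv2.resize(d["pixels"][b[1]:b[3],b[0]:b[2]],None,fx=4,fy=4,interpolation=cv2.INTER_CUBIC))
    if n=="scene": util2(d,'teal',(350,130,455,230),.037,173.7)
E
```

```text
t 10.9 pos [513.7 172.   26.2] [ 1.8000e+02 -1.0000e-02  1.7354e+02] q [  8.  40. -46. 111.  40.  47.  23.] F [-0.3  0.8 -1. ] w 0.0199
delta [ 0.8  1.4 26.2] [ 0.     -0.0002 -0.0028]
teal [513.3 170.4] yaw 176.57 len 184.2 w handle/blade [np.float64(14.2), np.float64(32.4)]
```

View pics/a9scene.png

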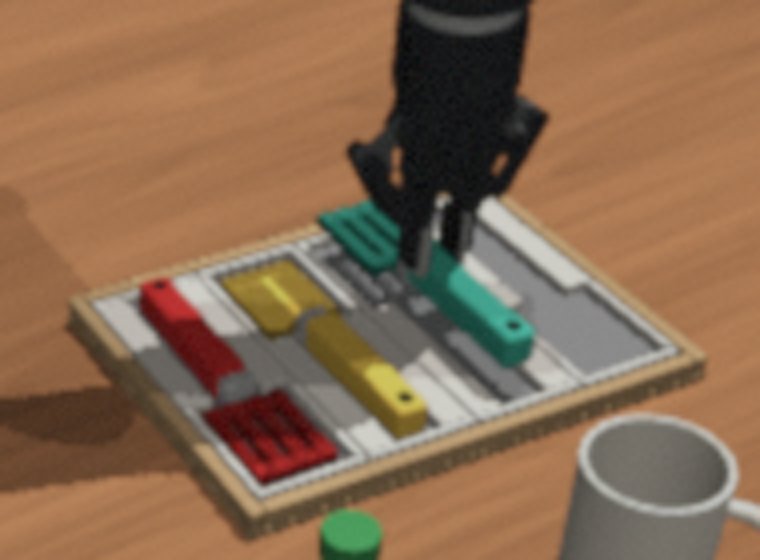

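View pics/a9top.png

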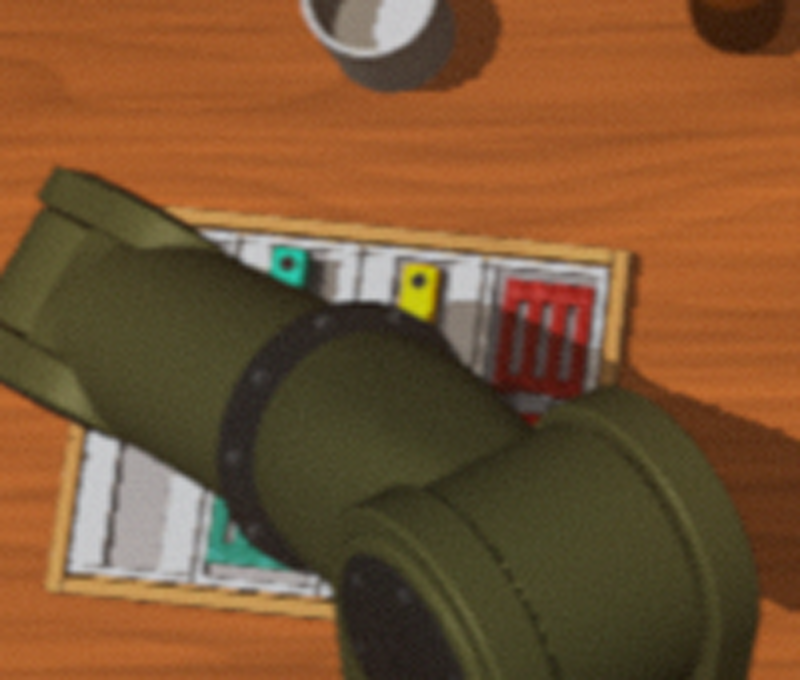

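```bash
python3 - <<'E'
from go import *
T=cams.get_image("top");S=cams.get_image("scene")
print('hole top',ray(T,[202.0,245.4],.061)*1000,'scene',ray(S,[418.1,201.3],.061)*1000,'want 595.9,164.8')
m=mask(T,(75,60,40),(95,255,255),(130,180,330,350));P=pts(m);
k=P[:,1]>290;X=ray(T,P[k],.045)*1000;print('blade part x',X[:,0].min(),'ymax',X[:,1].max())
# pocket B landmarks: white/grey boundary in row profile through channel (tail end) and bay
yv=np.array([.109,.994]);
im=cv2.imread("pics/top0.png");g=cv2.cvtColor(im,cv2.COLOR_BGR2GRAY)
for xo,z in((.06,.019),(.04,.019),(-.06,.019),(-.04,.019)):
    c=np.array([.5089,.1372]);ax=np.array([.994,-.1094])
    t=np.arange(-.15,.155,.001);L=c+ax*xo+t[:,None]*np.array([.1094,.994]);uv=proj(T,np.c_[L,np.full(len(L),z)]).astype(np.float32)
    v=cv2.remap(g,uv[:,0].reshape(1,-1),uv[:,1].reshape(1,-1),cv2.INTER_LINEAR)[0].astype(float);dv=np.gradient(cv2.GaussianBlur(v.reshape(1,-1),(5,1),0)[0])
    pk=[(int(t[i]*1000),round(dv[i])) for i in range(2,len(t)-2) if t[i]>-.01 and abs(dv[i])>3 and abs(dv[i])==abs(dv[i-2:i+3]).max()]
    print(xo,pk)
E
```

```text
hole top [[596.28836277 161.18332343]] scene [[598.55700644 162.75863557]] want 595.9,164.8
blade part x 418.79027262034003 ymax 207.85630606008206
0.06 [(-2, -11), (2, 10), (20, -6), (50, -10), (56, 17), (73, -11), (78, 8), (84, -4), (141, -10), (146, 11), (151, -8)]
0.04 [(-2, -11), (3, 11), (21, -6), (50, -10), (55, 17), (73, -11), (78, 7), (84, -4), (141, -10), (146, 13), (151, -9)]
-0.06 [(-6, 15), (2, 7), (6, -4), (65, -11), (70, 11), (79, 12), (96, -5), (126, -11), (132, 17), (150, -14)]
-0.04 [(-6, 17), (-1, -6), (2, 8), (7, -5), (65, -9), (70, 10), (78, 10), (94, -6), (126, -10), (132, 16), (149, -15)]
```

>>> carry_out(plan=[[1, 2, 0, 0, 0, -0.003], [1, 3, 0, 0, 0, -0.003], [1, 3, 4, 0, 0, -0.003], [1, 3, 8, 0, 0, -0.003], [1, 3, 12, 0, 0, -0.003], [1, 3, 15, 0, 0, -0.003], [1, 3, 18, 0, 0, -0.003], [1, 3, 20, 0, 0, -0.003], [1, 3, 20, 0, 0, -0.003]])

```text
t: 12.0
position: [0.5129, 0.175, 0.0061]
ee_rot: [-180.0, -0.0, 173.7]
force: [-0.1, -0.3, -1.5]
width: 0.0198
```

```bash
python3 - <<'E'
from go import *
delta(513,175,0,173.7)
for n in("scene","top"):
    d=cams.get_image(n);b=(290,120,480,260) if n=="scene" else (130,180,330,350)
    cv2.imwrite(f"pics/c0{n}.png",cv2.resize(d["pixels"][b[1]:b[3],b[0]:b[2]],None,fx=4,fy=4,interpolation=cv2.INTER_CUBIC))
E
```

```text
t 12.0 pos [512.9 175.    6.1] [-1.7999e+02 -2.0000e-02  1.7371e+02] q [  7.  42. -45. 111.  42.  45.  21.] F [-0.1 -0.3 -1.5] w 0.0198
delta [-0.1 -0.   6.1] [-0.0001 -0.0004  0.0002]
```

View pics/c0scene.png

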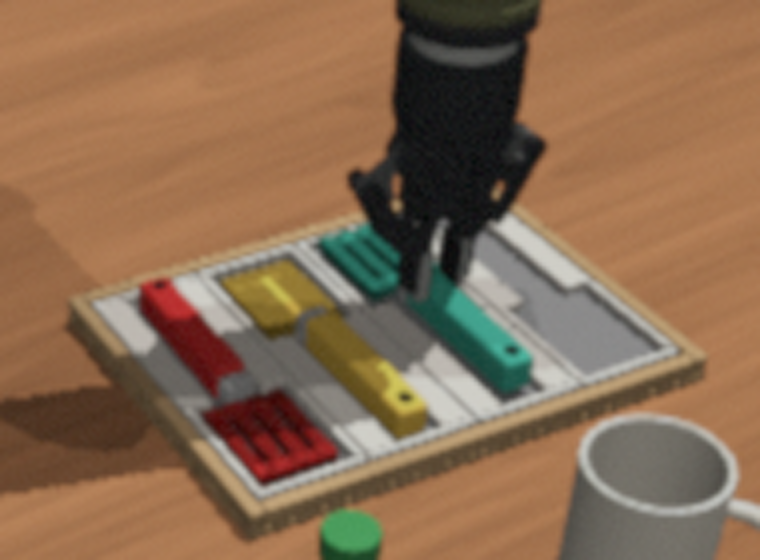

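View pics/c0top.png

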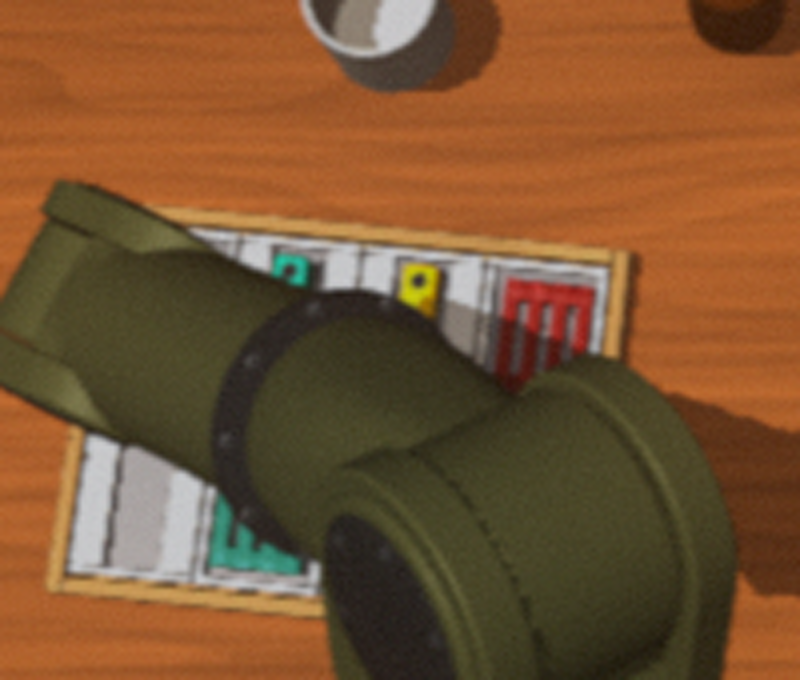

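>>> carry_out(plan=[[0, 0, 2, 0, 0, 0], [0, 0, 4, 0, 0, 0], [0, 0, 5, 0, 0, 0], [0, 0, 6, 0, 0, 0], [0, 0, 6, 0, 0, 0]])

```text
t: 12.6
position: [0.513, 0.1751, 0.0002]
ee_rot: [-180.0, -0.0, 173.7]
force: [-0.4, 0.3, -1.5]
width: 0.0199
```

```bash
python3 - <<'E'
from go import *
delta(513,175,0,173.7)
E
```

```text
t 12.6 pos [5.130e+02 1.751e+02 2.000e-01] [-1.8000e+02 -1.0000e-02  1.7371e+02] q [  6.  42. -44. 112.  43.  44.  20.] F [-0.4  0.3 -1.5] w 0.0199
delta [-0.  -0.1  0.2] [-0.0001 -0.0002  0.0002]
```

>>> carry_out(plan=[[0, 0, 0.5, 0, 0, 0], [0, 0, 1, 0, 0, 0], [0, 0, 1, 0, 0, 0]])

```text
t: 12.9
position: [0.5131, 0.1751, -0.0003]
ee_rot: [-180.0, 0.0, 173.7]
force: [-1.3, -1.2, 3.2]
width: 0.0199
```

>>> carry_out(plan=[[0, 0, 0, 0, 0, 0], [0, 0, 0, 0, 0, 0], [0, 0, 0, 0, 0, 0], [0, 0, 0, 0, 0, 0], [0, 0, -5, 0, 0, 0], [0, 0, -15, 0, 0, 0], [0, 0, -35, 0, 0, 0], [0, 0, -60, 0, 0, 0], [0, 0, -90, 0, 0, 0], [0, 0, -120, 0, 0, 0]], gripper=0.45)

```text
t: 13.9
position: [0.5128, 0.1753, 0.1213]
ee_rot: [180.0, -0.0, 173.7]
force: [0.3, -0.3, 0.3]
width: 0.0468
```

```bash
python3 - <<'E'
from go import *
delta(457.5,-311,119,94.6)
for n in("scene","top"):
    d=cams.get_image(n);b=(290,120,480,260) if n=="scene" else (130,180,330,350)
    cv2.imwrite(f"pics/c1{n}.png",cv2.resize(d["pixels"][b[1]:b[3],b[0]:b[2]],None,fx=4,fy=4,interpolation=cv2.INTER_CUBIC))
E
```

```text
t 13.9 pos [512.8 175.3 121.3] [ 1.7998e+02 -1.0000e-02  1.7374e+02] q [ 12.  34. -53. 105.  32.  57.  30.] F [ 0.3 -0.3  0.3] w 0.0468
delta [   1.9 -489.4    2.1] [ 2.0000e-04 -3.0000e-04  1.3812e+00]
```

View pics/c1scene.png

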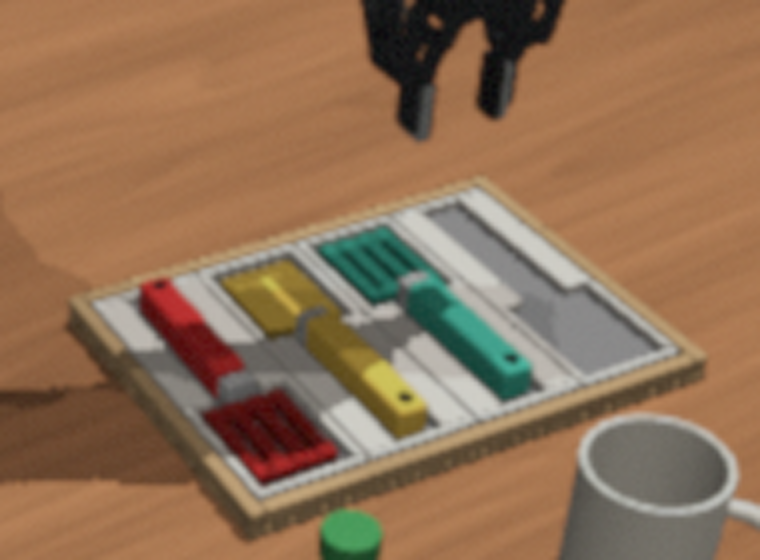

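>>> carry_out(plan=[[0, -25, 0, 0, 0, 0.08], [0, -70, 0, 0, 0, 0.2], [1, -115, 0, 0, 0, 0.33], [1, -160, 0, 0, 0, 0.46], [1, -205, 1, 0, 0, 0.59], [1, -250, 1, 0, 0, 0.72], [2, -295, 1, 0, 0, 0.85], [2, -340, 2, 0, 0, 0.98], [2, -385, 2, 0, 0, 1.1], [2, -425, 2, 0, 0, 1.22]], gripper=0)

```text
t: 15.0
position: [0.4635, -0.2495, 0.1175]
ee_rot: [-180.0, 0.0, 103.5]
force: [0.7, 0.5, 0.3]
width: 0.0853
```

```bash
python3 - <<'E'
from go import *
delta(457.5,-311,50,94.6)
E
```

```text
t 15.0 pos [ 463.5 -249.5  117.5] [-1.7999e+02  2.0000e-02  1.0347e+02] q [ 49.  28. -35. 108.  20.  50.  18.] F [0.7 0.5 0.3] w 0.0853
delta [-58.4 -20.2  67.5] [-0.0002  0.0003  0.1548]
```

>>> carry_out(plan=[[-25, -9, 0, 0, 0, 0.08], [-50, -17, 0, 0, 0, 0.13], [-58, -20, 5, 0, 0, 0.155], [-58, -20, 20, 0, 0, 0.155], [-58, -20, 35, 0, 0, 0.155], [-58, -20, 50, 0, 0, 0.155], [-58, -20, 62, 0, 0, 0.155], [-58, -20, 67, 0, 0, 0.155], [-58, -20, 67, 0, 0, 0.155]])

```text
t: 15.9
position: [0.4588, -0.3073, 0.0497]
ee_rot: [-179.9, -0.1, 95.0]
force: [-0.3, -0.2, 0.2]
width: 0.0853
```

```bash
python3 - <<'E'
from go import *
delta(457.5,-311,-12,94.6)
d=cams.get_image("scene");cv2.imwrite("pics/c2.png",cv2.resize(d["pixels"][170:310,130:310],None,fx=4,fy=4,interpolation=cv2.INTER_CUBIC))
E
```

```text
t 15.9 pos [ 458.8 -307.3   49.7] [-1.7995e+02 -7.0000e-02  9.5000e+01] q [ 50.  35. -29. 108.  23.  43.  13.] F [-0.3 -0.2  0.2] w 0.0853
delta [-3.7 -1.6 61.7] [-0.0009 -0.0012  0.0069]
```

View pics/c2.png

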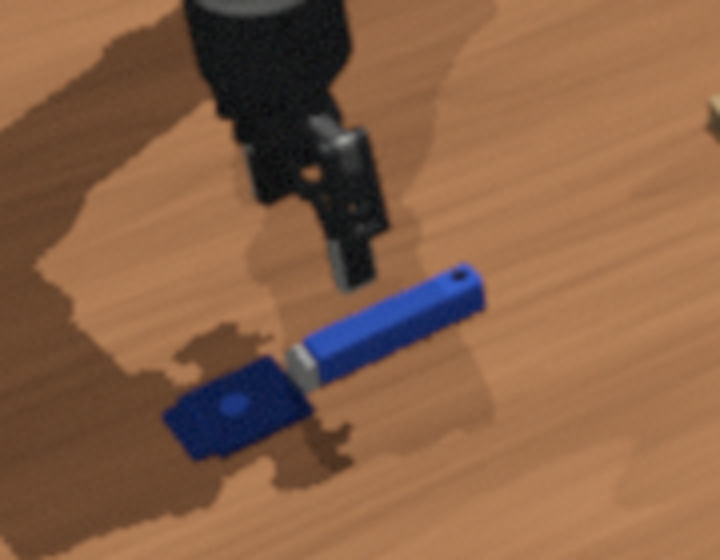

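Fingers straddle the blue handle near its middle, well above it. Descend and grip.

>>> carry_out(plan=[[-4, -2, 12, 0, 0, 0.006], [-4, -2, 26, 0, 0, 0.006], [-4, -2, 40, 0, 0, 0.006], [-4, -2, 51, 0, 0, 0.006], [-4, -2, 58, 0, 0, 0.006], [-4, -2, 61, 0, 0, 0.006], [-4, -2, 61, 0, 0, 0.006], [-4, -2, 61, 0, 0, 0.006]])

```text
t: 16.75
position: [0.4576, -0.3125, -0.0103]
ee_rot: [180.0, 0.0, 94.6]
force: [-0.2, -0.3, 0.3]
width: 0.0853
```

```bash
python3 - <<'E'
from go import *
delta(457.5,-311,-11.5,94.6)
d=cams.get_image("scene");cv2.imwrite("pics/c3.png",cv2.resize(d["pixels"][170:310,130:310],None,fx=4,fy=4,interpolation=cv2.INTER_CUBIC))
E
```

```text
t 16.75 pos [ 457.6 -312.5  -10.3] [1.7997e+02 2.0000e-02 9.4590e+01] q [ 48.  39. -25. 110.  27.  36.  10.] F [-0.2 -0.3  0.3] w 0.0853
delta [1.5 0.  1.2] [ 0.0005  0.0003 -0.0002]
```

View pics/c3.png

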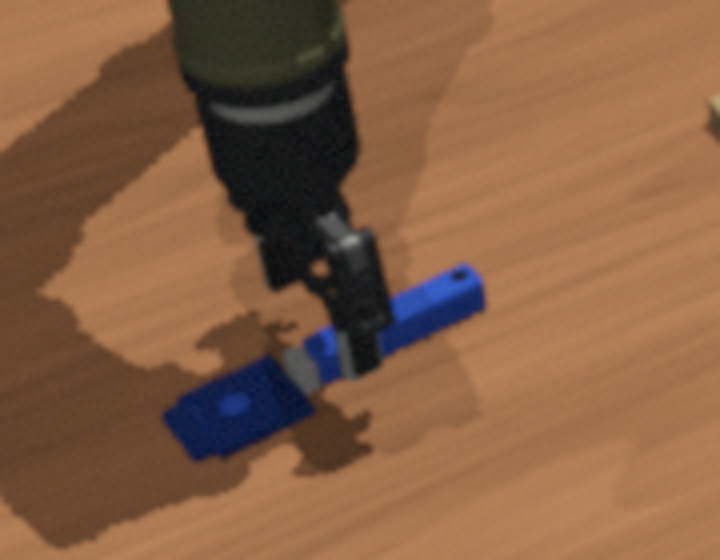

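>>> carry_out(plan=[[1, 0, 1, 0, 0, 0], [1, 0, 1, 0, 0, 0], [1, 0, 1, 0, 0, 0], [1, 0, 1, 0, 0, 0], [1, 0, 1, 0, 0, 0], [1, 0, 1, 0, 0, 0], [1, 0, 1, 0, 0, 0]], gripper=1)

```text
t: 17.5
position: [0.4575, -0.3115, -0.0112]
ee_rot: [180.0, 0.0, 94.6]
force: [-0.4, -0.2, 5.9]
width: 0.0199
```

```bash
python3 - <<'E'
from go import *
delta(457.5,-311,-11,94.6)
E
```

```text
t 17.5 pos [ 457.5 -311.5  -11.2] [1.7997e+02 2.0000e-02 9.4590e+01] q [ 48.  39. -25. 111.  27.  36.  10.] F [-0.4 -0.2  5.9] w 0.0199
delta [ 0.5  0.  -0.2] [ 0.0006  0.0004 -0.0002]
```

>>> carry_out(plan=[[0, 0, -5, 0, 0, 0], [0, 0, -15, 0, 0, 0], [0, 0, -32, 0, 0, 0], [0, 0, -55, 0, 0, 0], [0, 0, -80, 0, 0, 0], [0, 0, -103, 0, 0, 0], [0, 0, -118, 0, 0, 0], [0, 0, -127, 0, 0, 0], [0, 0, -130, 0, 0, 0]])

```text
t: 18.4
position: [0.4574, -0.3116, 0.1195]
ee_rot: [179.9, 0.1, 94.6]
force: [0.1, 0.5, -1.4]
width: 0.0199
```

>>> carry_out(plan=[[15, 3, 0, 0, 0, -0.04], [40, 8, 0, 0, 0, -0.1], [70, 14, 0, 0, 0, -0.17], [102, 20, 0, 0, 0, -0.25], [135, 27, 0, 0, 0, -0.33], [168, 33, 0, 0, 0, -0.41], [201, 39, 0, 0, 0, -0.49], [234, 46, 0, 0, 0, -0.57], [267, 52, 0, 0, 0, -0.65], [300, 59, 0, 0, 0, -0.73]])

```text
t: 19.4
position: [0.4904, -0.0039, 0.1178]
ee_rot: [-180.0, -0.1, 136.9]
force: [0.7, 0.4, -2.0]
width: 0.0201
```

```bash
python3 - <<'E'
from go import *
delta(521.4,250.5,119,173.7)
d=cams.get_image("scene");cv2.imwrite("pics/c4.png",d["pixels"])
E
```

```text
t 19.4 pos [490.4  -3.9 117.8] [-1.7996e+02 -1.0000e-01  1.3693e+02] q [ 28.  28. -45. 112.  25.  50.  17.] F [ 0.7  0.4 -2. ] w 0.0201
delta [151.  207.   -1.1] [-1.000e-04 -1.800e-03 -6.418e-01]
```

View pics/c4.png

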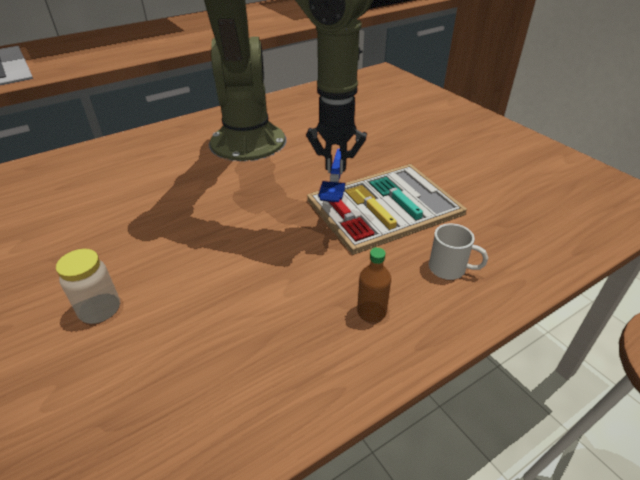

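>>> carry_out(plan=[[17, 23, 0, 0, 0, -0.07], [34, 47, 0, 0, 0, -0.14], [51, 70, 0, 0, 0, -0.21], [68, 94, 0, 0, 0, -0.28], [85, 117, 0, 0, 0, -0.35], [102, 140, 0, 0, 0, -0.42], [118, 162, -1, 0, 0, -0.49], [133, 182, -1, 0, 0, -0.56], [145, 198, -1, 0, 0, -0.615], [151, 207, -1, 0, 0, -0.642]])

```text
t: 20.45
position: [0.523, 0.2501, 0.1189]
ee_rot: [179.9, -0.1, 173.7]
force: [-0.7, -0.0, -1.3]
width: 0.0199
```

```bash
python3 - <<'E'
from go import *
delta(521.4,250.5,119,173.7)
E
```

```text
t 20.45 pos [523.  250.1 118.9] [ 1.7993e+02 -1.1000e-01  1.7367e+02] q [  3.  37. -52.  99.  33.  60.  24.] F [-0.7 -0.  -1.3] w 0.0199
delta [ 1.6  0.2 -0.1] [ 0.0013 -0.0018 -0.0005]
```

>>> carry_out(plan=[[1, 0, 12, 0, 0, 0], [1, 0, 27, 0, 0, 0], [1, 0, 44, 0, 0, 0], [1, 0, 60, 0, 0, 0], [1, 0, 73, 0, 0, 0], [1, 0, 83, 0, 0, 0], [1, 0, 90, 0, 0, 0], [1, 0, 93, 0, 0, 0], [1, 0, 93, 0, 0, 0], [1, 0, 93, 0, 0, 0]])

```text
t: 21.45
position: [0.5246, 0.2468, 0.0269]
ee_rot: [180.0, 0.0, 173.2]
force: [0.3, -0.2, -1.5]
width: 0.0197
```

```bash
python3 - <<'E'
from go import *
from m2 import util2
delta(521.4,250.5,0,173.7)
for n in("scene","top"):
    d=cams.get_image(n);b=(290,120,480,260) if n=="scene" else (130,180,330,350)
    cv2.imwrite(f"pics/c5{n}.png",cv2.resize(d["pixels"][b[1]:b[3],b[0]:b[2]],None,fx=4,fy=4,interpolation=cv2.INTER_CUBIC))
    if n=="scene": util2(d,'blue',(350,130,470,230),.037,-6.3)
E
```

```text
t 21.45 pos [524.6 246.8  26.9] [1.7997e+02 4.0000e-02 1.7320e+02] q [  0.  43. -47. 105.  40.  50.  18.] F [ 0.3 -0.2 -1.5] w 0.0197
delta [ 3.7  3.3 26.9] [ 0.0005  0.0006 -0.0088]
blue [524.6 247.3] yaw -6.47 len 181.8 w handle/blade [np.float64(9.9), np.float64(44.3)]
```

View pics/c5scene.png

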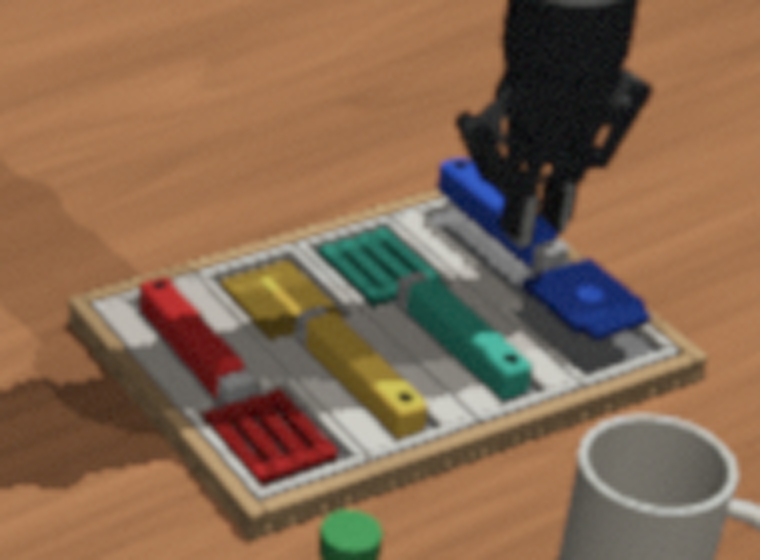

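View pics/c5top.png

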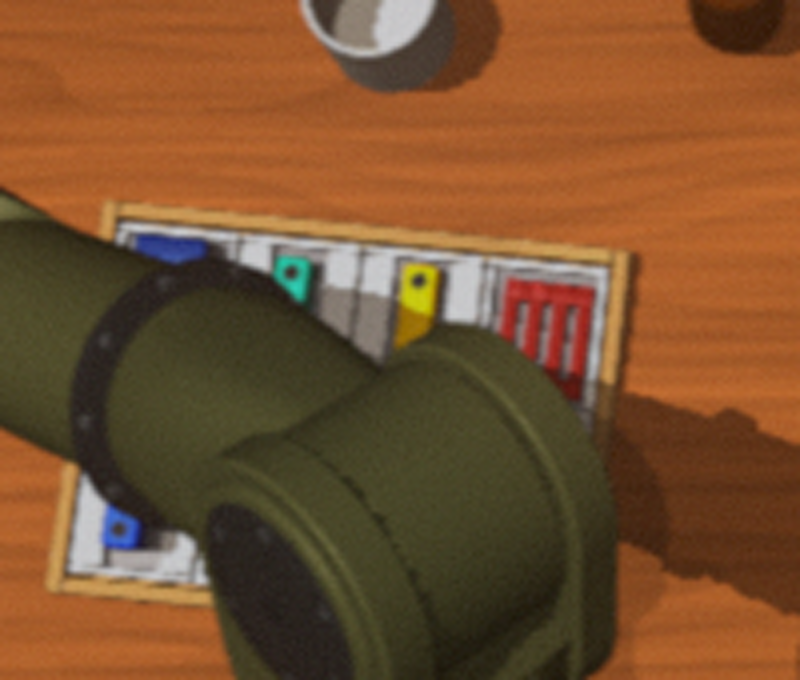

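>>> carry_out(plan=[[2, 2, 0, 0, 0, -0.009], [3.5, 3, 0, 0, 0, -0.009], [3.5, 3, 4, 0, 0, -0.009], [3.5, 3, 8, 0, 0, -0.009], [3.5, 3, 12, 0, 0, -0.009], [3.5, 3, 14, 0, 0, -0.009], [3.5, 3, 16, 0, 0, -0.009], [3.5, 3, 16, 0, 0, -0.009], [3.5, 3, 16, 0, 0, -0.009]])

```text
t: 22.45
position: [0.5213, 0.25, 0.0104]
ee_rot: [180.0, -0.0, 173.7]
force: [-0.2, 0.5, -0.9]
width: 0.0202
```

```bash
python3 - <<'E'
from go import *
from m2 import util2
delta(521.4,250.5,0,173.7)
S=cams.get_image("scene");cv2.imwrite("pics/c6.png",cv2.resize(S["pixels"][120:260,290:480],None,fx=4,fy=4,interpolation=cv2.INTER_CUBIC))
util2(S,'blue',(350,130,470,230),.022,-6.3)
T=cams.get_image("top");cv2.imwrite("pics/c6t.png",cv2.resize(T["pixels"][210:350,130:330],None,fx=4,fy=4,interpolation=cv2.INTER_CUBIC))
E
```

```text
t 22.45 pos [521.3 250.   10.4] [ 1.7999e+02 -1.0000e-02  1.7371e+02] q [ -1.  44. -46. 106.  42.  48.  16.] F [-0.2  0.5 -0.9] w 0.0202
delta [-0.1  0.5 10.4] [ 0.0001 -0.0001  0.0001]
blue [523.3 248.4] yaw -5.49 len 181.3 w handle/blade [np.float64(10.9), np.float64(46.2)]
```

View pics/c6.png

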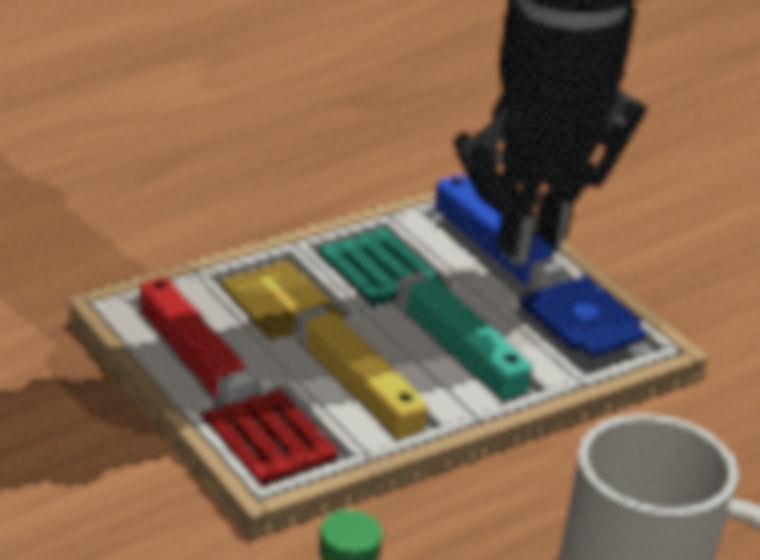

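View pics/c6t.png

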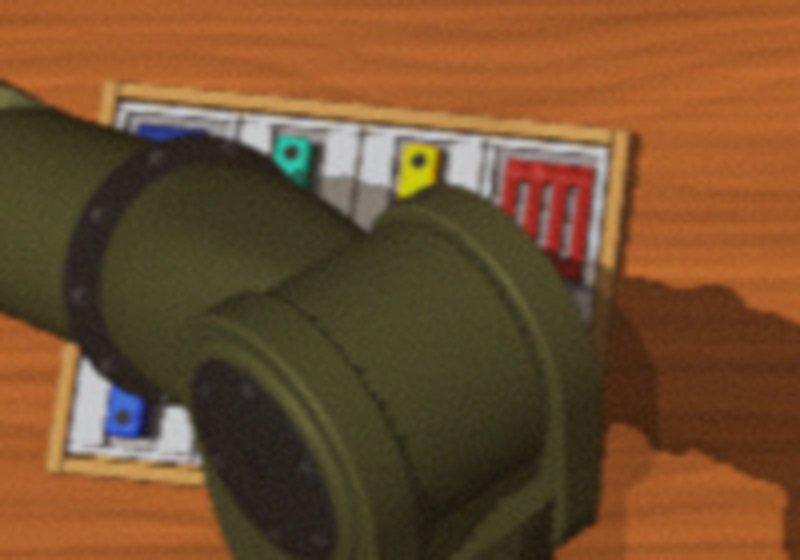

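>>> carry_out(plan=[[0, 0, 2, 0, 0, 0], [0, 0, 4, 0, 0, 0], [0, 0, 6, 0, 0, 0], [0, 0, 8, 0, 0, 0], [0, 0, 9, 0, 0, 0], [0, 0, 10, 0, 0, 0], [0, 0, 10, 0, 0, 0]])

```text
t: 23.25
position: [0.5212, 0.2499, 0.0003]
ee_rot: [-180.0, -0.0, 173.7]
force: [-0.2, 0.3, -1.5]
width: 0.0198
```

>>> carry_out(plan=[[0, 0, 0.5, 0, 0, 0], [0, 0, 1, 0, 0, 0], [0, 0, 1, 0, 0, 0]])

```text
t: 23.55
position: [0.5214, 0.25, -0.0002]
ee_rot: [180.0, 0.0, 173.7]
force: [-1.8, -0.5, 3.3]
width: 0.0199
```

>>> carry_out(plan=[[0, 0, 0, 0, 0, 0], [0, 0, 0, 0, 0, 0], [0, 0, 0, 0, 0, 0], [0, 0, 0, 0, 0, 0], [0, 0, -5, 0, 0, 0], [0, 0, -15, 0, 0, 0], [0, 0, -35, 0, 0, 0], [0, 0, -60, 0, 0, 0], [0, 0, -90, 0, 0, 0], [0, 0, -125, 0, 0, 0]], gripper=0.45)

```text
t: 24.55
position: [0.5208, 0.2497, 0.1258]
ee_rot: [-180.0, -0.0, 173.7]
force: [1.4, -0.4, -0.3]
width: 0.0471
```

>>> carry_out(plan=[[0, -20, -20, 0, 0, 0], [0, -60, -45, 0, 0, 0.05], [0, -105, -55, 0, 0, 0.1], [0, -150, -60, 0, 0, 0.2], [0, -195, -60, 0, 0, 0.3], [0, -240, -60, 0, 0, 0.4], [0, -285, -60, 0, 0, 0.5], [0, -330, -60, 0, 0, 0.6], [0, -360, -60, 0, 0, 0.65], [0, -360, -60, 0, 0, 0.65]])

```text
t: 25.55
position: [0.4809, -0.113, 0.1847]
ee_rot: [-179.9, 0.1, 136.0]
force: [0.5, 0.3, -0.5]
width: 0.0469
```

```bash
python3 - <<'E'
from go import *
from m2 import util2
S=cams.get_image("scene");T=cams.get_image("top");print(env.read_state()['t'],env.read_state()['position'])
cv2.imwrite("pics/d1.png",S["pixels"]);cv2.imwrite("pics/d1s.png",cv2.resize(S["pixels"][150:260,290:480],None,fx=4,fy=4,interpolation=cv2.INTER_CUBIC))
cv2.imwrite("pics/d1t.png",cv2.resize(T["pixels"][225:345,138:293],None,fx=5,fy=5,interpolation=cv2.INTER_CUBIC))
try:
  util2(T,'teal',(170,225,240,345),.011,173.7,.008);util2(T,'blue',(140,225,205,345),.011,-6.3,.008)
  util2(T,'yellow',(205,235,245,335),.011,173,.008);util2(T,'red',(245,240,285,335),.011,-7,.008)
except Exception as e:print(e)
E
```

```text
25.65 [ 0.48174145 -0.10804214  0.18504133]
teal [511.4 175.8] yaw 173.81 len 189.0 w handle/blade [np.float64(19.1), np.float64(54.0)]
blue [520.  250.2] yaw -6.61 len 186.0 w handle/blade [np.float64(18.2), np.float64(50.7)]
yellow [506.2  97.3] yaw 173.98 len 186.3 w handle/blade [np.float64(17.1), np.float64(48.2)]
red [496.5  23. ] yaw -5.87 len 186.5 w handle/blade [np.float64(17.9), np.float64(49.0)]
```

View pics/d1s.png

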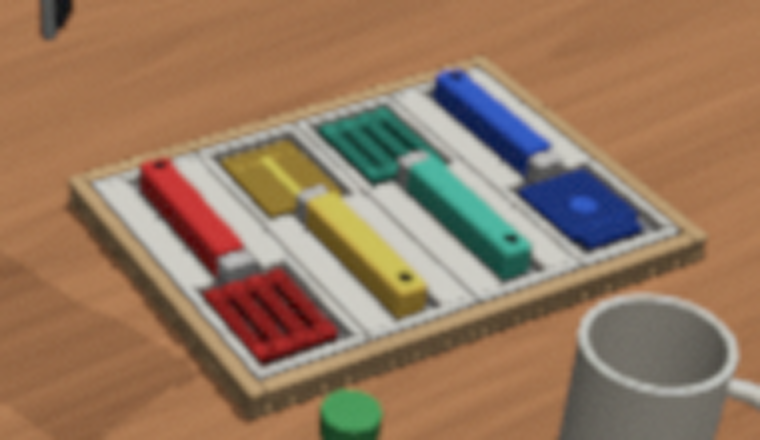

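View pics/d1t.png

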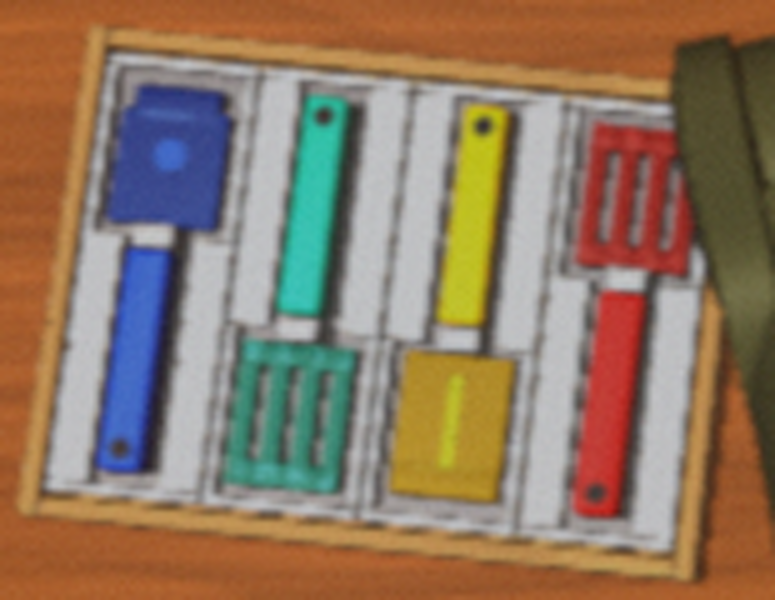

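>>> carry_out(plan=[[0, 0, 0, 0, 0, 0], [0, 0, 0, 0, 0, 0], [0, 0, 0, 0, 0, 0], [0, 0, 0, 0, 0, 0]])

```text
t: 26.05
position: [0.482, -0.1071, 0.1845]
ee_rot: [180.0, -0.0, 136.6]
force: [0.4, -0.1, -0.7]
width: 0.0469
```

```bash
python3 -c "
from plant import env
print(env.close_job())"
```

```text
the job is handed in; nothing more can be done
None
```

Both utensils are in the tray and the job was handed in at about 26 s. The teal turner is in the second compartment from the left in the top view, and the blue scraper is in the leftmost one. Each has its head in the wide end. I lowered both until they lightly touched the floor (about 3 N upward on the wrist) before letting go.

**Last checks:**
- **Placement:** the final pictures from both cameras show both utensils lying flat. They measure within about 2 mm and 0.5° of the compartment centres I had worked out.
- **Tray utensils:** the yellow scraper measured unchanged. The red turner read 1.1 mm and 1.5° off its first reading, but the arm partly hid its blade in that picture, so I take it as unmoved.
- **Mug, jar and bottle:** I did not measure these again. The gripper never went near them, and they looked undisturbed in the pictures that showed them.

**What disagreed:** the first grasp on the teal turner closed on air above the handle. The pictures showed the fingertips about 30 mm higher than the reported tool position implied. I allowed for that on every later grasp and placing. Reported positions were also off by 2–4 mm just after moves, so I corrected each one before the final lowering.

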